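True a racked frame corner with a clamping square

ROBOT

A 7-joint arm with a two-finger parallel gripper is mounted at the origin on the work surface. World frame = base frame: x ahead of the robot, y to its left, z up, the work surface at z = 0. Lengths are in m, angles in rad, forces in N, time in s.
With the tool pointing down it reaches from about 0.4 to 0.85 m from the base axis. Payload 4.5 kg.
Tool frame: the origin (TCP) lies on the centre line of the jaws, within the pads' length; the fingertips stand 14 mm ahead of it and the grasp point (between the pads) lies 5 mm behind it (nose_length is the distance from the TCP to the fingertips, in m); x points along the fingers, y is the direction in which the jaws open and shut, and the axes are right-handed (so a half turn about x gives the same grasp; the last joint's range is limited). The gripper opens to 88 mm and grips with 3 to 60 N. Pads are 18 mm wide; open, the fingers measure 123 mm over their backs; the gripper's body (75 mm by 187 mm) begins 45 mm behind the grasp point.
Start: joints at [-1.228, 0.689, -0.195, 1.565, 0.157, 0.902, -0.215], TCP at [0.19, 0.595, 0.253] pointing down, gripper open.
Joint ranges: [-3.01, 3.01], [-0.46, 2.08], [-1.47, 1.51], [0.13, 2.56], [-1, 4.14], [0.04, 2.09], [-2.66, 2.66]. Speed limits (rad/s): [2.57, 2.57, 3.14, 3.14, 3.14, 3.14, 3.14].

INTERFACE

Orientations are given as a unit quaternion [x, y, z, w].
In Python, from plant import get_state, snapshot, camera_params, finish_job, boxes_of, silhouettes, spot_point, nose_length gives the robot as it stands.
- The arm moves only by the tool apply_moves, never from a script. Its arguments are lists of equal length, an entry for each row: "delta_pos": the shift along the tool's x, y, z in cm, a list of three; "yaw": the turn about the tool's x in rad; "gripper": the opening in per cent of the stroke, from 0 (shut) to 100 (fully open). A call has 1 to 10 rows; each row is the pose to reach, as a shift and turn from the pose measured when the call began, along the tool's axes at that moment; what a row does not reach only later rows make up. A row lasts 1/12 s, in which the tool goes at most 41.7 mm and 7.16 degrees, less where a joint would pass 70% of its speed; a pose out of reach is approached as far as the arm can. A call with a gripper value outside its range is refused whole. The fingers move at their own pace and stop on an object; "force" is the grip in N (left out, the last holds). Time passes only in rows, so rows that repeat a pose let the fingers close. It gives the time, the measured TCP pose, the force and the opening at its end, in the units of the state.
- get_state(): the state, without advancing time (a new reading comes with each control period).
- snapshot(name): name is "scene" or "side" or "wrist"; returns the picture (420x560x3 uint8, red, green, blue); there is no depth.
- camera_params(name): a dict with "fovy" (degrees; the focal length in pixels is half the picture's height over the tangent of half this angle, whatever the lens; pixels are square), "cx", "cy" (the principal point, pixels), "dist" ([k1, k2, p1, p2, k3] as OpenCV has them; the pictures are not rectified), "position" and "orientation" of the camera in the world. Camera axes: x right, y down, z forward; pixel columns grow to the right and rows downward; lengths in m; the calibration is good to about 2 mm. A picture is of the moment at which its call begins: read the wrist's pose just before it. camera_params takes no time and is no camera call; for the wrist camera it gives the pose at the moment of the call.
- finish_job(): hands the job in, once; it reports no verdict.
Trained networks look in the newest picture that a camera, given by its name, has taken for a name from the list of things; names that differ only in an ending like _2 or _b are one class to them, and where a whole thing is asked for, a point or a joint stands for the part that bears it (a point fixed in the world has none). Each returns a list of dicts, best first, with "score" (0 to 1); they miss things now and then, are a little off and sometimes report something else, mostly with a low value. They report only what shows in the picture. A call takes as long as a camera call. They do not tell look-alikes from the thing itself.
- boxes_of(thing, camera): "bbox" ([left, top, width, height] in pixels, round what is visible of it).
- silhouettes(thing, camera): "mask" (420x560 bool, what is visible of it) and "bbox" ([left, top, width, height] in pixels, round what is visible of it).
- spot_point(thing, camera): "pixel" ([column, row] in pixels: a listed point, or the origin of a listed thing).
The state is a dict: "clock": time; "q": joint angles; "qd": joint speeds; "joint_torque": joint torques, N m; "tool_pos": TCP position; "eef_rot": TCP orientation; "contact_force": force on the tool from outside, world axes, zero at the start; "moment": the same for the moment, N m; "opening": opening from 0.0 (shut) to 1.0 (fully open).
Only numpy, scipy, OpenCV 4.12 (cv2) and the standard library are available. Lean on these libraries where they do the work, as an engineer would, in place of code of your own. Each camera call takes 0.05 s, during which the arm holds its last target.

TASK

The bolted corner of the wooden frame has racked a little too tight. Pick up the blue square from the mat and press it gently into the inside corner, pushing the loose side rail out only with the square, until both its legs lie flush along both rails with no gap, and hold it bearing on both there for two seconds to check the fit. Then draw it out, leaving the rail true, and lay it back flat in the middle of the mat without bruising the soft rails or disturbing the other things.

Things in the scene. Friction and masses are not known exactly. Their poses are not given: they have to be found in the camera images.
- square: Blue clamping square, about 320 g, a flat triangle frame 30 mm thick. Origin at the heel (where the outer edges of its legs would meet), on the underside. Legs 20 mm wide, reaching 150 mm from the heel: one along -x (outer face y = 0), one along -y (outer face x = 0); z up. 12 mm relief at the heel. Pressed hard on one rail or the board, it can be held off the other rail by friction.
- square_brace (a point): Where to grip the square: mid point of its diagonal brace, half-way up, at (-59.7, -59.7, 15) mm in its axes. The brace is a bar 15 mm thick, 30 mm high, along the (1, -1) diagonal: close the fingers along the (1, 1) diagonal, one outside, one in the opening (49 mm free towards the heel, so do not open wide). Axes as square. At the start the square lies on the mat.
- square_heel (a point): The square's heel, half-way up: 15 mm above the origin of square, same axes.
- mat: Dark rubber mat, 240 x 240 x 3 mm, fixed on the bench; origin under its centre, on the bench top.
- board: Perforated plywood assembly board, 12 mm thick, fixed on the bench. Origin on the bench top under the frame's inside corner, axes as corner; it reaches from -220 to +140 mm along x and -250 to +130 mm along y.
- corner (a point): The frame's inside corner when square, at the board's top (12 mm above the bench). x points out through the back rail, y out through the side rail: the back rail's inside face is the plane x = 0 (y < 0), a true side rail's the plane y = 0 (x < 0). The square's axes match these when home; it may be held some mm above the board.
- back_rail: Pine rail 45 mm wide, 40 mm high, from y = +45 to -250 mm of the corner, immovably held by two low toggle clamps with red handles on its far side (at y = -85 and -205 mm, up to 60 mm above the board). Origin and axes as corner. Pressing with more than 20 N bruises the wood.
- side_rail: Pine rail 45 mm wide, 40 mm high, held by one bolt. Origin on the bolt's axis (vertical, +22.5, +22.5 mm from the corner), rail along its -x to 232 mm, inside face y = -22.5 mm. Starts 0.04 to 0.09 rad counter-clockwise from true. Turns with 0.9 N m friction (5 N at the tip of the square's leg, about 25 N near its heel), stays where left, also past true. Over 20 N bruises it.
- glue: Yellow glue bottle, 60 mm across, 170 mm tall, standing on the bench: leave alone. Origin under its centre.
- tape: Yellow and black tape measure, 72 x 34 x 62 mm, standing on the bench: leave alone. Origin under its centre.
- screwdriver: Red-handled screwdriver, 190 mm long, lying on the board outside the side rail: leave alone.
- tip_back (a point): Outer end of the leg that goes against the back rail, half-way up: (0, -150, 15) mm in the square's axes, on that leg's outer face.
- tip_side (a point): Outer end of the leg that goes against the side rail, half-way up: (-150, 0, 15) mm in the square's axes, on that leg's outer face.
Mind the look-alikes: they are no part of the job. Of the things shaped like the square, the blue one is meant.

How it is judged:
On the way:
1. the square is pressed home for 1 s: heel within 5 mm of the corner, underside within 20 mm of the board, flat, gaps under 2 mm at heel and tip along both rails, over 2 N on each rail (horizontal distance between square_heel and corner below 0.005 m and z of square_heel in the frame of corner below 0.035 m and angle between square's own z axis and vertical below 0.06 rad and x of each of square_heel, tip_back in the frame of back_rail above -0.002 m and y of each of square_heel, tip_side in the frame of side_rail above -0.0245 m and contact force between square and back_rail above 2 N and contact force between square and side_rail above 2 N), for 1 s.
At the end, for the whole second after the job is handed in: The side rail stands square to the back rail within 0.012 rad (0.7 degrees), and the square lies flat on the mat, the middle of its brace within 60 mm of the mat's centre (angle between the x axis of side_rail and the x axis of back_rail, either way round below 0.012 rad and horizontal distance between square_brace and mat below 0.06 m and height (world z) of square_heel below 0.021 m and angle between square's own z axis and vertical below 0.05 rad); the robot touches nothing.
It fails at once if a rail is pressed with more than 20 N by the square (contact force between square and back_rail above 20 N or contact force between square and side_rail above 20 N).
It fails at once if a rail is pushed by the gripper or the arm itself (over 3 N) (contact force between any of the arm, the fingers and side_rail above 3 N or contact force between any of the arm, the fingers and back_rail above 3 N).
It fails at once if the glue bottle, tape measure or screwdriver is moved more than 30 mm (distance of any of glue, tape, screwdriver from where it was at the start of the episode above 0.03 m).
It also fails if it takes over 72 s, if anything falls off the work surface, if the arm or the gripper's body presses on something with over 40 N, if the wrist force passes 120 N, or if a joint passes its speed limit or range.

## Working session

There is one attempt and no reset: what is moved stays moved. The work goes in short steps, Python scripts to look and compute and a tool call to move; the robot and the scene stay as the last step left them, time stands still between calls to the robot, and variables do not carry over. Pictures are saved under pics/ and viewed, and the job is handed in when it is done.

Besides the shell and the picture viewer there is one more tool, called by a JSON object that holds its "api" and its "payload". apply_moves: Moves the arm, as the interface text tells. Its arguments: {"type":"object","properties":{"delta_pos":{"type":"array"},"yaw":{"type":"array"},"gripper":{"type":"array"},"force":{"type":"number"}},"required":["delta_pos","yaw","gripper"]}

```bash
ls; mkdir -p pics
python3 - <<'E'
from plant import *
import cv2
print(get_state(), nose_length if not callable(nose_length) else nose_length())
for n in ["scene","side","wrist"]:
    print(n,camera_params(n))
    im=snapshot(n); cv2.imwrite(f"pics/{n}0.png",im[:,:,::-1])
E
```

```text
pics
{'clock': 0.0, 'q': array([-1.22821629,  0.68997671, -0.19449592,  1.56633421,  0.15732999,
        0.90250442, -0.21509697]), 'qd': array([-3.50269128e-04,  1.14072645e-03,  1.27097434e-03,  9.95775951e-05,
       -2.14368139e-03,  1.73694373e-03, -5.52682300e-04]), 'joint_torque': array([ 2.84855460e-04, -5.27555251e+01, -1.26682207e+00, -1.53427684e+01,
       -5.26627398e-02,  6.42280225e-03,  1.57925165e-04]), 'tool_pos': array([0.18981427, 0.59484631, 0.25191672]), 'eef_rot': array([ 0.10805976,  0.69874084, -0.10935073,  0.69866068]), 'contact_force': array([0.25214749, 0.06108417, 0.34361613]), 'moment': array([0.00170536, 0.00287913, 0.0590851 ]), 'opening': 1.0000294035668447} 0.014
scene {'fovy': 48.24019562744536, 'cx': 281.80268559975417, 'cy': 215.82080939864278, 'dist': array([-0.07881714,  0.        ,  0.        ,  0.        ,  0.        ]), 'position': array([1.09285974, 0.6652376 , 0.87421109]), 'orientation': array([ 0.27243338,  0.86873154, -0.39346672, -0.12755196])}
side {'fovy': 43.58420962310732, 'cx': 291.4839179494975, 'cy': 206.89245189592998, 'dist': array([-0.19344576,  0.        ,  0.        ,  0.        ,  0.        ]), 'position': array([-0.26613903, -0.95165739,  0.71835505]), 'orientation': array([ 0.80101316, -0.32559073,  0.1862355 , -0.46656719])}
wrist {'fovy': 61.09489454308622, 'cx': 284.2424948381091, 'cy': 209.95585627958545, 'dist': array([-0.06951687,  0.        ,  0.        ,  0.        ,  0.        ]), 'position': array([0.11583033, 0.61850619, 0.38389244]), 'orientation': array([0.79802459, 0.58358836, 0.08782113, 0.1219378 ])}
```

View pics/scene0.png

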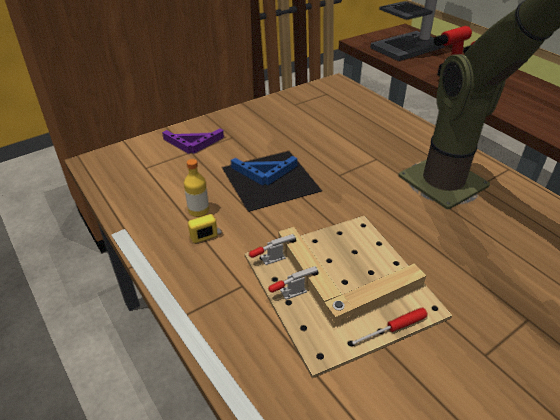

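View pics/side0.png

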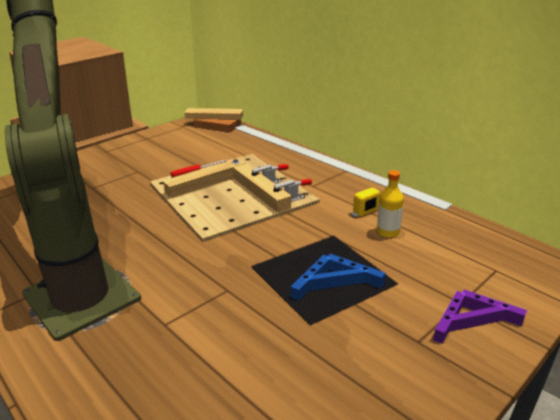

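View pics/wrist0.png

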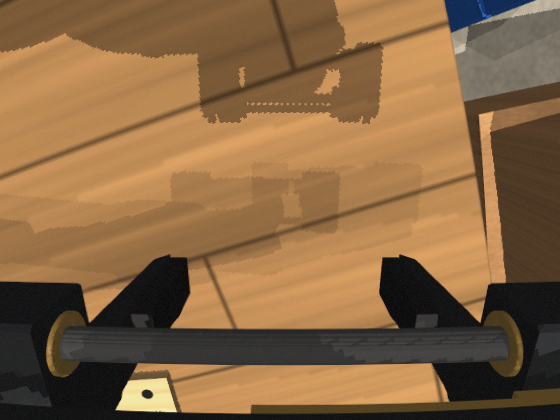

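```bash
cat > h.py <<'E'
import numpy as np, cv2
from scipy.spatial.transform import Rotation as R
from plant import *
def K(p):
    f=210/np.tan(np.radians(p['fovy'])/2); return np.array([[f,0,p['cx']],[0,f,p['cy']],[0,0,1.]])
def proj(P,p):
    Rw=R.from_quat(p['orientation']).as_matrix().T
    t=-Rw@np.asarray(p['position'])
    q,_=cv2.projectPoints(np.asarray(P,float).reshape(-1,1,3),cv2.Rodrigues(Rw)[0],t,K(p),np.asarray(p['dist'],float))
    return q.reshape(-1,2)
def back(px,z,p):
    u=cv2.undistortPoints(np.asarray(px,float).reshape(-1,1,2),K(p),np.asarray(p['dist'],float)).reshape(-1,2)
    d=np.c_[u,np.ones(len(u))]@R.from_quat(p['orientation']).as_matrix().T
    o=np.asarray(p['position']); s=(z-o[2])/d[:,2]
    return o+d*s[:,None]
E
python3 - <<'E'
from h import *
for c in ["scene","side"]:
    p=camera_params(c)
    for n,z in [("square_brace",.018),("square_heel",.018),("tip_back",.018),("tip_side",.018),("mat",0),("board",0),("corner",.012),("side_rail",.012),("back_rail",.012),("glue",0),("tape",0),("screwdriver",.02)]:
        for d in spot_point(n,c)[:2]:
            print(c,n,round(d['score'],2),np.round(d['pixel'],1),back(d['pixel'],z,p)[0].round(4))
    im=cv2.imread(f'pics/{c}0.png')
    b={'scene':(220,140,110,80),'side':(245,225,160,100)}[c]
    cr=im[b[1]:b[1]+b[3],b[0]:b[0]+b[2]]; cv2.imwrite(f'pics/{c}_sq.png',cv2.resize(cr,None,fx=5,fy=5,interpolation=cv2.INTER_CUBIC)) 
    b={'scene':(240,205,220,170),'side':(145,150,180,90)}[c]
    cr=im[b[1]:b[1]+b[3],b[0]:b[0]+b[2]]; s=3.5 if c=='scene' else 4.4;cv2.imwrite(f'pics/{c}_bd.png',cv2.resize(cr,None,fx=s,fy=s,interpolation=cv2.INTER_CUBIC)) 
print(get_state()['clock'])
E
```

```text
scene square_brace 0.83 [264.3 166.4] [ 0.4348 -0.3597  0.018 ]
scene square_brace 0.81 [192.8 137.8] [ 0.5435 -0.6419  0.018 ]
scene square_heel 0.64 [267.  186.8] [ 0.4862 -0.2671  0.018 ]
scene square_heel 0.6 [187.4 151. ] [ 0.5956 -0.5779  0.018 ]
scene tip_back 0.94 [165.6 133.1] [ 0.6079 -0.7248  0.018 ]
scene tip_back 0.9 [227.4 163.8] [ 0.5236 -0.4383  0.018 ]
scene tip_side 0.91 [222.4 138.8] [ 0.4629 -0.578   0.018 ]
scene tip_side 0.88 [299.7 161.9] [ 0.3276 -0.3165  0.018 ]
scene mat 0.79 [269. 179.] [ 0.4463 -0.3163 -0.    ]
scene mat 0.44 [338.  308.7] [0.594  0.1913 0.    ]
scene board 0.84 [341.7 308.4] [0.5863 0.1956 0.    ]
scene board 0.21 [203.9 238.4] [ 0.7388 -0.194   0.    ]
scene corner 0.85 [337.  310.7] [0.6064 0.2009 0.012 ]
scene back_rail 0.84 [341.4 306. ] [0.5894 0.1964 0.012 ]
scene glue 0.81 [196.8 211.6] [ 0.7035 -0.304   0.    ]
scene tape 0.84 [202.  239.2] [ 0.7444 -0.1942  0.    ]
scene screwdriver 0.78 [387.4 327.1] [0.5488 0.3035 0.02  ]
side square_brace 0.91 [334.7 279.8] [ 0.4299 -0.3619  0.018 ]
side square_heel 0.61 [325.1 257.7] [ 0.4761
[... 170 characters left out ...]
 [ 0.6152 -0.7259  0.018 ]
side tip_side 0.81 [433.7 339. ] [ 0.4253 -0.6204  0.018 ]
side tip_side 0.67 [288.9 294.4] [ 0.3245 -0.328   0.018 ]
side mat 0.85 [320.4 276.8] [ 0.4331 -0.3167  0.    ]
side mat 0.74 [233.1 181.4] [0.5898 0.1931 0.    ]
side board 0.83 [231.1 182.5] [0.5809 0.1916 0.    ]
side board 0.19 [384.7 278.7] [ 0.53   -0.4237  0.    ]
side corner 0.8 [235.4 180.7] [0.5833 0.1727 0.012 ]
side side_rail 0.84 [238.7 173.7] [0.6204 0.2028 0.012 ]
side back_rail 0.72 [233.5 177.5] [0.5927 0.1936 0.012 ]
side back_rail 0.26 [387.2 233.5] [ 0.6698 -0.3237  0.012 ]
side glue 0.85 [385.1 234. ] [ 0.68   -0.3107  0.    ]
side tape 0.73 [363.9 213. ] [ 0.7239 -0.2054  0.    ]
1.35
```

View pics/scene_sq.png

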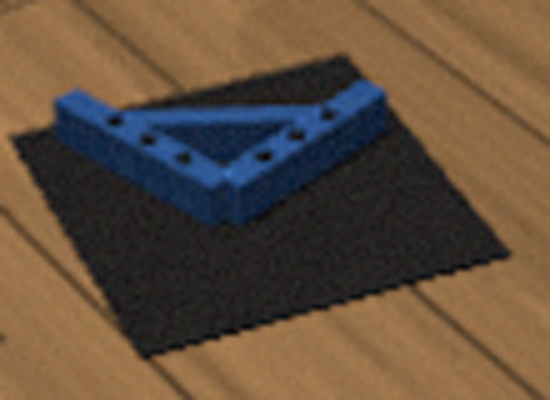

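View pics/side_sq.png

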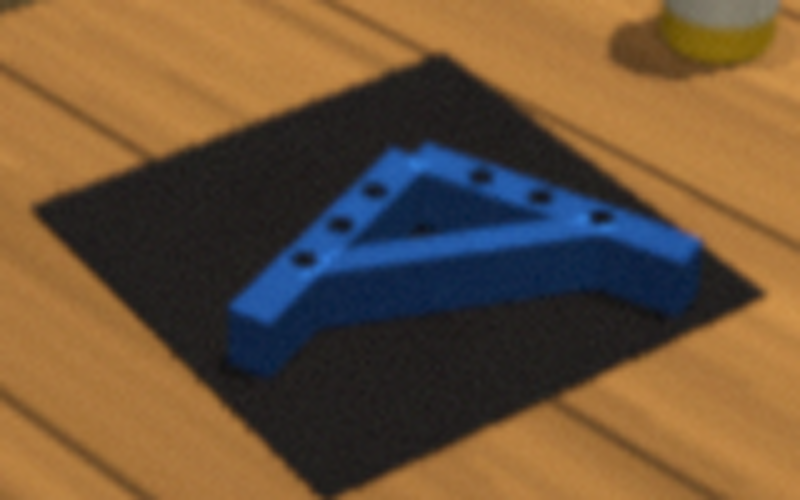

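View pics/scene_bd.png

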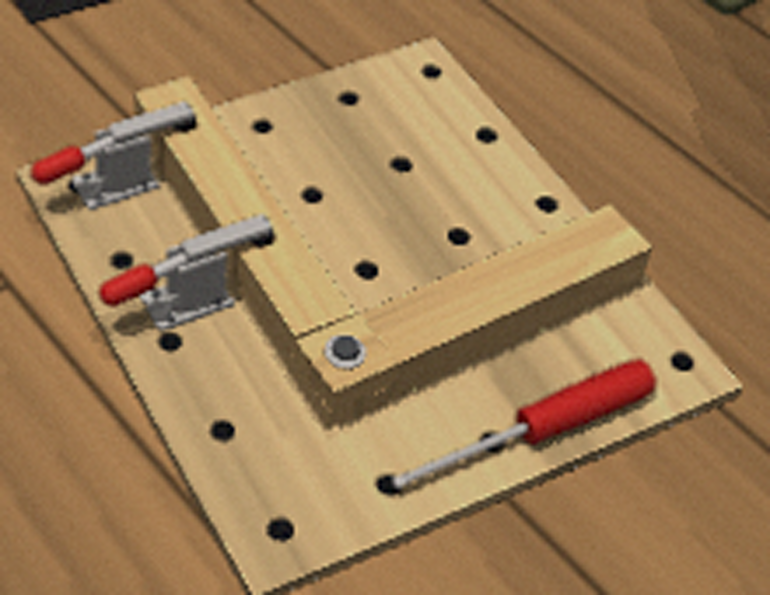

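View pics/side_bd.png

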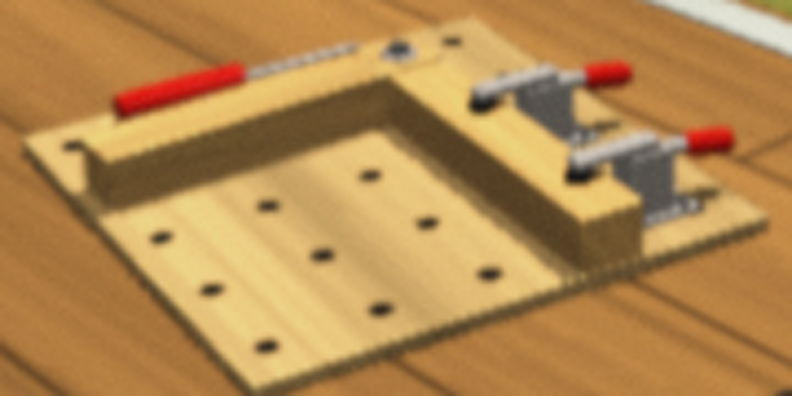

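```bash
cat > fit.py <<'E'
from h import *
from scipy.optimize import minimize
def prism(poly,z0,z1):
    poly=np.asarray(poly,float)
    return np.r_[np.c_[poly,np.full(len(poly),z0)],np.c_[poly,np.full(len(poly),z1)]]
def sq_parts(h0=0.,h1=.03):
    a=.0
    l1=[(-.15,-.02),(-.15,0),(-.012,0),(-.012,-.02)]
    l2=[(-.02,-.15),(0,-.15),(0,-.012),(-.02,-.012)]
    c=np.array([-.0597,-.0597]);u=np.array([1,-1])/2**.5;v=np.array([1,1])/2**.5
    L=.0597*2**.5-.014
    b=[c+u*L+v*.0075,c+u*L-v*.0075,c-u*L-v*.0075,c-u*L+v*.0075]
    return [prism(x,h0,h1) for x in (l1,l2,b)]
def place(P,x,y,z,yaw):
    return P@R.from_rotvec([0,0,yaw]).as_matrix().T+[x,y,z]
S=4
def render(parts,p,pose):
    m=np.zeros((420*S,560*S),np.uint8)
    for P in parts:
        # piecewise: hull of vertices (convex prisms)
        q=proj(place(P,*pose),p); h=cv2.convexHull(np.round((q+.5)*S).astype(np.int32)); cv2.fillConvexPoly(m,h,255)
    return cv2.resize(m,(560,420),interpolation=cv2.INTER_AREA)/255.
def fit(parts,views,z,x0):
    def cost(v):
        c=0
        for p,m in views:
            r=render(parts,p,(v[0],v[1],z,v[2])); c+=np.abs(r-m).sum()/m.sum()
        return c
    best=None
    for s in (.01,.003):
        sim=np.array([x0]+[np.array(x0)+d for d in np.diag([s,s,s*6])])
        r=minimize(cost,x0,method='Nelder-Mead',options=dict(initial_simplex=sim,xatol=1e-5,fatol=1e-5,maxiter=400)); x0=r.x
    return r.x,r.fun
E
python3 - <<'E'
from fit import *
views=[]
for c,roi in [("scene",(222,145,90,50)),("side",(285,248,110,60))]:
    im=cv2.imread(f'pics/{c}0.png').astype(int)
    B,G,Rr=im[...,0],im[...,1],im[...,2]
    m=((B>Rr+25)&(B>50)).astype(float)
    mm=np.zeros_like(m);x,y,w,h=roi;mm[y:y+h,x:x+w]=m[y:y+h,x:x+w]
    mm=cv2.morphologyEx(mm.astype(np.uint8),cv2.MORPH_CLOSE,np.ones((3,3),np.uint8)).astype(float)
    views.append((camera_params(c),mm)); print(mm.sum())
    cv2.imwrite(f'pics/m_{c}.png',(mm*255).astype(np.uint8))
parts=sq_parts()
for v in ([views[0]],[views[1]],views):
    print(fit(parts,v,.003,[.478,-.29,.27]))
# mat
for c,pts,off,s in [("scene",[(12,135),(347,55),(510,255),(148,357)],(220,140),5),("side",[(35,208),(440,55),(763,293),(328,497)],(245,225),5)]:
    px=(np.array(pts)+.5)/s-.5+off
    g=back(px,.003,camera_params(c)); print(g[:,:2].round(4),g.mean(0).round(4),np.linalg.norm(g-np.roll(g,1,0),axis=1).round(3))
# board corners (top)
for c,pts,off,s in [("scene",[(17,170),(432,37),(742,382),(258,595)],(240,205),3.5),("side",[(25,143),(475,17),(768,220),(250,390)],(145,150),4.4)]:
    px=(np.array(pts)+.5)/s-.5+off
    g=back(px,.012,camera_params(c)); print(g[:,:2].round(4),np.linalg.norm(g-np.roll(g,1,0),axis=1).round(3))
E
```

```text
1079.0
2270.0
(array([ 0.47895295, -0.28956957,  0.24640487]), np.float64(0.04840356902724018))
(array([ 0.47975102, -0.28683688,  0.23592233]), np.float64(0.036943940571823444))
(array([ 0.48073192, -0.28902852,  0.22330035]), np.float64(0.11108701595306217))
[[ 0.5358 -0.4539]
 [ 0.3041 -0.4076]
 [ 0.3503 -0.1747]
 [ 0.5801 -0.218 ]] [ 0.4426 -0.3136  0.003 ] [0.24  0.236 0.237 0.234]
[[ 0.3464 -0.1809]
 [ 0.5759 -0.2243]
 [ 0.5332 -0.4558]
 [ 0.3028 -0.4116]] [ 0.4396 -0.3182  0.003 ] [0.235 0.234 0.235 0.235]
[[ 0.6836 -0.0746]
 [ 0.3317 -0.0123]
 [ 0.3967  0.3599]
 [ 0.7497  0.2978]] [0.378 0.357 0.378 0.358]
[[ 0.3943  0.3493]
 [ 0.7497  0.2895]
 [ 0.676  -0.0833]
 [ 0.3249 -0.0146]] [0.37  0.36  0.38  0.358]
```

```bash
cat > go.py <<'E'
from h import *
def wy():
    s=get_state(); M=R.from_quat(s['eef_rot']).as_matrix(); return s,M,np.arctan2(M[1,1],M[0,1])
def to(pos,yaw=None):
    s,M,y=wy()
    d=M.T@(np.asarray(pos)-s['tool_pos'])*100
    dy=0
    if yaw is not None:
        dy=(yaw-y+np.pi/2)%np.pi-np.pi/2   # either way round
        dy=-dy
    print('pos',s['tool_pos'].round(4),'yaw',round(y,4),'tilt',M[:,0].round(3),'q7',s['q'][6].round(2),'F',s['contact_force'].round(2),'M',s['moment'].round(2),'open',round(s['opening']*88,1),'t',round(s['clock'],2))
    print('delta cm',d.round(2),'yawcmd',round(dy,3),'rows', np.ceil(np.linalg.norm(d)/4.17), np.ceil(abs(dy)/.125))
E
python3 -c "
from go import *
to([.5,.1,.25],None); to([.436,-.361,.2],1.025);print(get_state()['q'].round(2))"
```

```text
pos [0.1899 0.5955 0.2527] yaw 1.2621 tilt [ 0.  0. -1.] q7 -0.22 F [ 0.18 -0.12 -0.39] M [ 0.02 -0.04  0.02] open 87.9 t 1.35
delta cm [  0.27 -37.78  44.6 ] yawcmd 0 rows 15.0 0.0
pos [0.1899 0.5955 0.2527] yaw 1.2621 tilt [ 0.  0. -1.] q7 -0.22 F [ 0.18 -0.12 -0.39] M [ 0.02 -0.04  0.02] open 87.9 t 1.35
delta cm [  5.27 -83.65  52.51] yawcmd 0.237 rows 24.0 2.0
[-1.23  0.69 -0.19  1.57  0.16  0.9  -0.22]
```

{"api": "apply_moves", "payload": {"delta_pos": [[0,-2.6,3.2],[0,-5.2,6.2],[0,-7.8,9.3],[0,-10.4,12.3],[0,-13,15.4],[0,-15.6,18.4],[0,-18.2,21.5],[0,-20.8,24.5],[0,-23.4,27.6],[0,-26,30.6]], "yaw": [0,0,0,0,0,0,0,0,0,0], "gripper": [60,50,36,36,36,36,36,36,36,36]}}

```text
clock: 2.18
tool_pos: [0.4034, 0.2531, 0.253]
eef_rot: [0.109, 0.698, -0.109, 0.699]
contact_force: [0.8, 0.4, 0.1]
opening: 0.365
```

```bash
python3 -c "
from go import *
to([.5,.0,.25],None); to([.436,-.361,.22],1.025)"
```

```text
pos [0.4034 0.2531 0.253 ] yaw 1.2621 tilt [ 0.001  0.    -1.   ] q7 0.4 F [0.81 0.37 0.09] M [ 0.08 -0.03  0.05] open 32.1 t 2.18
delta cm [  0.29 -21.18  16.89] yawcmd 0 rows 7.0 0.0
pos [0.4034 0.2531 0.253 ] yaw 1.2621 tilt [ 0.001  0.    -1.   ] q7 0.4 F [0.81 0.37 0.09] M [ 0.08 -0.03  0.05] open 32.1 t 2.18
delta cm [  3.28 -57.52  21.76] yawcmd 0.237 rows 15.0 2.0
```

```bash
python3 -c "
from h import *
import json
p=camera_params('wrist'); im=snapshot('wrist'); cv2.imwrite('pics/w1.png',im[:,:,::-1]); print(p['position'])
print({k:(np.asarray(v).tolist()) for k,v in p.items()}, file=open('w1.txt','w'))"
```

```text
[0.32928192 0.27640488 0.38483577]
```

View pics/w1.png

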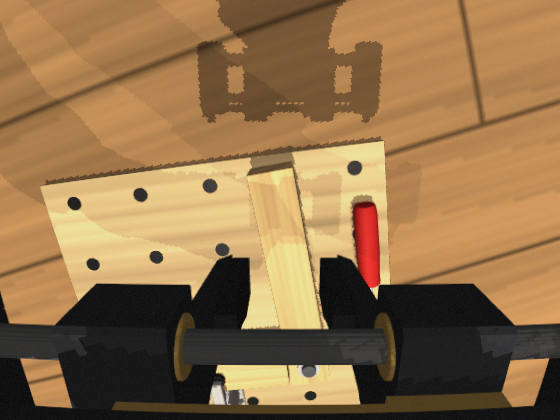

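{"api": "apply_moves", "payload": {"delta_pos": [[0,-2.9,2.3],[0,-5.8,4.6],[0,-8.7,6.9],[0,-11.6,9.2],[0,-15,11.5],[0,-18.7,13.3],[0,-22.4,15.1],[0,-26.1,16.9],[0,-29.8,18.7],[0,-33.5,19.5]], "yaw": [0,0,0,0,0,0,0,0,0.1,0.2], "gripper": [36,36,36,36,36,36,36,36,36,36]}}

```text
clock: 3.07
tool_pos: [0.4888, -0.1386, 0.2559]
eef_rot: [0.182, 0.68, -0.187, 0.685]
contact_force: [1.1, 0.6, 0.0]
opening: 0.362
```

```bash
python3 -c "
from go import *
to([.436,-.361,.18],1.025)"
```

```text
pos [ 0.4888 -0.1386  0.2559] yaw 1.0429 tilt [ 0.006 -0.008 -1.   ] q7 1.03 F [1.13 0.58 0.02] M [-0.05 -0.04 -0.  ] open 31.9 t 3.07
delta cm [  7.73 -21.84   6.58] yawcmd 0.018 rows 6.0 1.0
```

{"api": "apply_moves", "payload": {"delta_pos": [[0.5,-3.4,1],[1,-6.8,2],[2,-10.2,3],[3.5,-13.6,4],[5,-17,5],[6.5,-20,6],[7.2,-21.9,6.6],[7.7,-21.9,6.6],[7.7,-21.9,6.6]], "yaw": [0,0,0,0,0,0.018,0.018,0.018,0.018], "gripper": [36,36,36,36,36,36,36,36,36]}}

```text
clock: 3.82
tool_pos: [0.435, -0.362, 0.1791]
eef_rot: [0.19, 0.679, -0.193, 0.683]
contact_force: [0.5, 0.4, 0.4]
opening: 0.358
```

```bash
python3 -c "
from go import *
to([.436,-.361,.18],1.025)
p=camera_params('wrist'); im=snapshot('wrist'); cv2.imwrite('pics/w2.png',im[:,:,::-1])
print(proj([[.4357,-.3599,.018],[.479,-.288,.033]],p), p['position'])
for n in ['square_brace','square_heel','tip_back','tip_side']:
  for d in spot_point(n,'wrist')[:2]: print(n,d['score'],d['pixel'],back([d['pixel']],.018,p))
"
```

```text
pos [ 0.435  -0.362   0.1791] yaw 1.0224 tilt [ 0.004 -0.006 -1.   ] q7 1.39 F [0.45 0.43 0.39] M [-0.03 -0.   -0.02] open 31.5 t 3.82
delta cm [-0.09  0.14  0.03] yawcmd -0.003 rows 1.0 1.0
[[288.02597472 192.85883369]
 [391.30894866 197.22535823]] [ 0.36808385 -0.32113246  0.3104656 ]
square_brace 0.68 [289.4, 190.1] [[ 0.43423759 -0.35765184  0.018     ]]
square_heel 0.58 [388.8, 195.8] [[ 0.48272878 -0.28750416  0.018     ]]
tip_back 0.74 [266.4, 299.5] [[ 0.51391831 -0.43111179  0.018     ]]
tip_side 0.58 [262.0, 58.1] [[ 0.33360502 -0.32138067  0.018     ]]
```

View pics/w2.png

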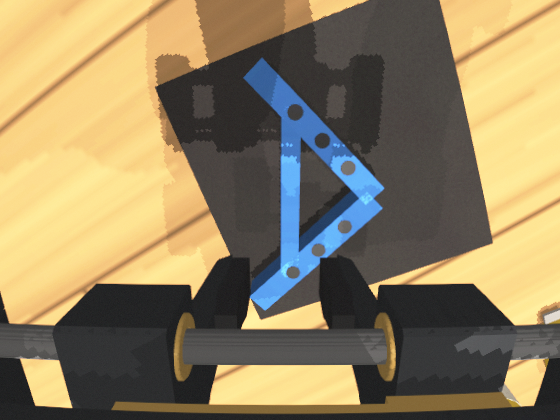

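```bash
python3 -c "
from fit import *
p=camera_params('wrist'); im=cv2.imread('pics/w2.png').astype(int)
m=((im[...,0]>im[...,2]+40)).astype(np.uint8); m[330:]=0;m[:50]=0
m=cv2.morphologyEx(m,cv2.MORPH_CLOSE,np.ones((3,3),np.uint8)).astype(float)
# top face only
tp=sq_parts()
f=fit(tp,[(p,m)],.003,[.479,-.288,.24]); print(f)
x,y,a=f[0]
r=render(tp,p,(x,y,.003,a)); cv2.imwrite('pics/fit2.png',cv2.addWeighted((r*255).astype(np.uint8),.5,(m*255).astype(np.uint8),.5,0))
print('brace',place(np.array([[-.0597,-.0597,.015]]),x,y,.003,a),a+np.pi/4)
"
```

```text
(array([ 0.48307558, -0.28443885,  0.23869845]), np.float64(0.13042021786492375))
brace [[ 0.43918364 -0.35656151  0.018     ]] 1.0240966146235002
```

View pics/fit2.png

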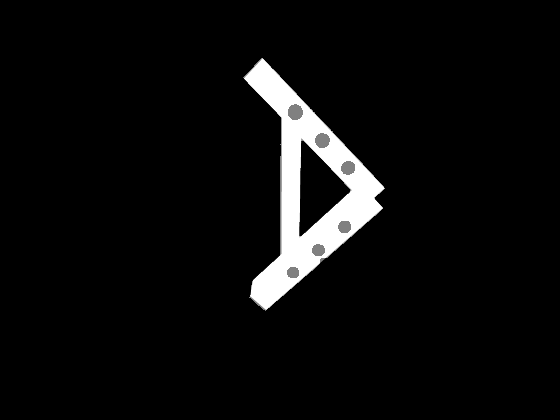

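```bash
python3 -c "
from go import *
to([.437,-.359,.020],1.024)"
```

```text
pos [ 0.4371 -0.36    0.181 ] yaw 1.0278 tilt [ 0.007 -0.007 -1.   ] q7 1.39 F [0.31 0.23 0.09] M [-0.03  0.04 -0.02] open 31.6 t 4.07
delta cm [16.09  0.13 -0.22] yawcmd 0.004 rows 4.0 1.0
```

{"api": "apply_moves", "payload": {"delta_pos": [[4,0,0],[8,0,-0.1],[11,0.1,-0.2],[13,0.1,-0.2],[14.5,0.1,-0.2],[15.5,0.1,-0.2],[16.1,0.1,-0.2],[16.1,0.1,-0.2]], "yaw": [0,0,0,0,0,0,0,0], "gripper": [36,36,36,36,36,36,36,36]}}

```text
clock: 4.73
tool_pos: [0.4373, -0.3587, 0.0195]
eef_rot: [0.188, 0.678, -0.191, 0.684]
contact_force: [0.5, 0.4, 0.7]
opening: 0.358
```

```bash
python3 -c "
from go import *
to([.437,-.359,.020],1.024)
im=snapshot('wrist'); cv2.imwrite('pics/w3.png',im[:,:,::-1])"
```

```text
pos [ 0.4373 -0.3587  0.0195] yaw 1.0288 tilt [ 0.006 -0.007 -1.   ] q7 1.32 F [0.47 0.35 0.75] M [0.02 0.01 0.05] open 31.5 t 4.73
delta cm [-0.05 -0.04 -0.  ] yawcmd 0.005 rows 1.0 1.0
```

View pics/w3.png

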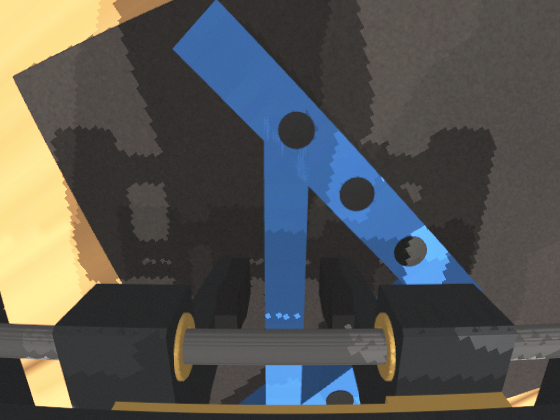

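{"api": "apply_moves", "payload": {"delta_pos": [[0,0,0],[0,0,0],[0,0,0],[0,0,0],[0,0,0],[0,0,0]], "yaw": [0,0,0,0,0,0], "gripper": [25,18,12,8,5,5], "force": 45}}

```text
clock: 5.28
tool_pos: [0.4381, -0.3595, 0.0213]
eef_rot: [0.188, 0.677, -0.192, 0.685]
contact_force: [-0.2, 0.2, 5.8]
opening: 0.166
```

{"api": "apply_moves", "payload": {"delta_pos": [[-1,0,0],[-3,0,0],[-6,0,0],[-9,0,0],[-12,0,0],[-12,0,0]], "yaw": [0,0,0,0,0,0], "gripper": [5,5,5,5,5,5]}}

```text
clock: 5.78
tool_pos: [0.4391, -0.3603, 0.1468]
eef_rot: [0.187, 0.674, -0.193, 0.688]
contact_force: [0.6, -0.2, -1.9]
opening: 0.17
```

```bash
python3 -c "
from go import *
to([.523-.04,.147-.04,.14],-.175+np.pi/4)
im=snapshot('wrist'); cv2.imwrite('pics/w4.png',im[:,:,::-1])
im=snapshot('scene'); cv2.imwrite('pics/s4.png',im[:,:,::-1])"
```

```text
pos [ 0.4391 -0.3603  0.1468] yaw 1.0274 tilt [ 0.016 -0.014 -1.   ] q7 1.37 F [ 0.58 -0.18 -1.91] M [-0.07 -0.01  0.06] open 15.0 t 5.78
delta cm [  0.11  42.27 -20.41] yawcmd 0.417 rows 12.0 4.0
```

View pics/w4.png

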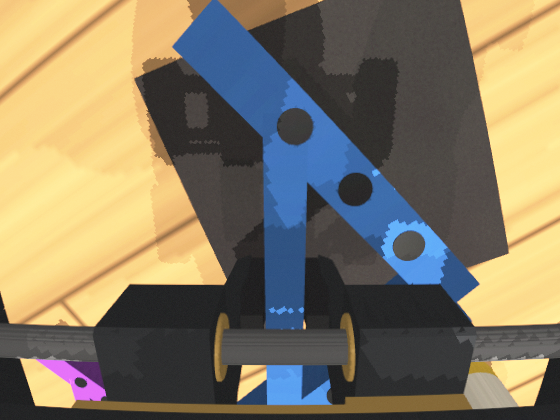

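View pics/s4.png

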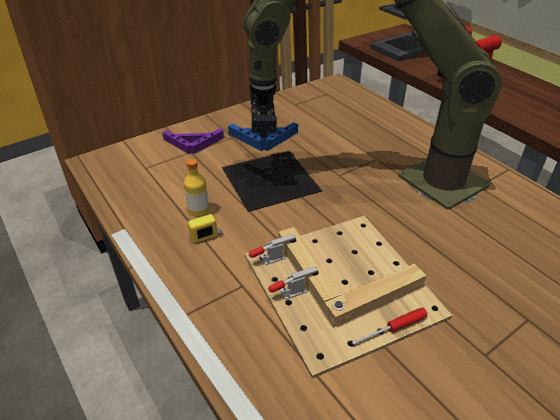

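```bash
python3 -c "
from go import *
to([.504,.125,.15],-.175+np.pi/4)"
```

```text
pos [ 0.4371 -0.3589  0.1425] yaw 1.0277 tilt [ 0.01 -0.01 -1.  ] q7 1.37 F [-0.61  0.23 -3.32] M [0.05 0.1  0.03] open 14.6 t 5.88
delta cm [ -1.15  44.88 -19.26] yawcmd 0.417 rows 12.0 4.0
```

{"api": "apply_moves", "payload": {"delta_pos": [[0,1.5,-0.6],[0,4.5,-1.9],[0,8,-3.4],[0,11.6,-5],[0,15.2,-6.6],[0,18.8,-8.1],[0,22.4,-9.6],[0,25.4,-10.9],[0,27.6,-11.9],[0,28.5,-12.2]], "yaw": [0,0,0,0,0.05,0.1,0.15,0.2,0.25,0.25], "gripper": [5,5,5,5,5,5,5,5,5,5]}}

```text
clock: 6.72
tool_pos: [0.4791, -0.0467, 0.1386]
eef_rot: [0.27, 0.65, -0.273, 0.656]
contact_force: [0.5, 0.0, -3.2]
opening: 0.167
```

```bash
python3 -c "
from go import *
to([.504,.125,.15],-.175+np.pi/4)"
```

```text
pos [ 0.4791 -0.0467  0.1386] yaw 0.7832 tilt [ 0.007 -0.007 -1.   ] q7 0.72 F [ 0.53  0.03 -3.19] M [-0.08  0.04  0.03] open 14.7 t 6.72
delta cm [ -1.25  13.88 -10.4 ] yawcmd 0.173 rows 5.0 2.0
```

{"api": "apply_moves", "payload": {"delta_pos": [[0,2,-1.5],[-0.5,5,-3.7],[-1,8,-6],[-1.2,11,-8.2],[-1.2,13,-9.7],[-1.2,13.9,-10.4],[-1.2,13.9,-10.4],[-1.2,13.9,-10.4]], "yaw": [0.04,0.08,0.12,0.16,0.173,0.173,0.173,0.173], "gripper": [5,5,5,5,5,5,5,5]}}

```text
clock: 7.38
tool_pos: [0.5034, 0.1231, 0.1487]
eef_rot: [0.324, 0.624, -0.329, 0.63]
contact_force: [-0.4, -1.6, -2.6]
opening: 0.164
```

```bash
python3 -c "
from go import *
to([.504,.125,.15],-.175+np.pi/4)
for c in ['scene','side','wrist']:
  im=snapshot(c); cv2.imwrite(f'pics/{c}5.png',im[:,:,::-1])
  print(c,{k:(np.asarray(v).tolist()) for k,v in camera_params(c).items()}) if c=='wrist' else 0
to([.504,.125,.15],-.175+np.pi/4)
"
```

```text
pos [0.5034 0.1231 0.1487] yaw 0.6101 tilt [ 0.005 -0.01  -1.   ] q7 0.38 F [-0.43 -1.6  -2.63] M [-0.13  0.05 -0.07] open 14.5 t 7.38
delta cm [-0.13  0.16 -0.12] yawcmd -0.0 rows 1.0 1.0
wrist {'fovy': 61.09489454308622, 'cx': 284.2424948381091, 'cy': 209.95585627958545, 'dist': [-0.06951687238397303, 0.0, 0.0, 0.0, 0.0], 'position': [0.45826773392751385, 0.18616531878515974, 0.2802469171058964], 'orientation': [0.9426639950462279, 0.29517596596074613, 0.04622627146248822, 0.14872415200397732]}
pos [0.5037 0.1219 0.1492] yaw 0.6064 tilt [ 0.006 -0.01  -1.   ] q7 0.38 F [ 0.24  0.14 -4.41] M [-0.06  0.08 -0.01] open 14.6 t 7.53
delta cm [-0.08  0.2  -0.24] yawcmd -0.004 rows 1.0 1.0
```

View pics/scene5.png

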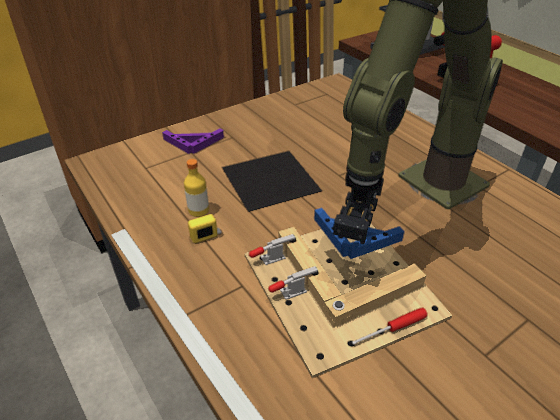

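View pics/side5.png

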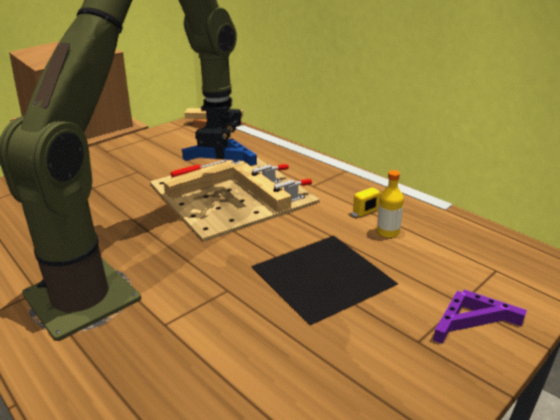

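View pics/wrist5.png

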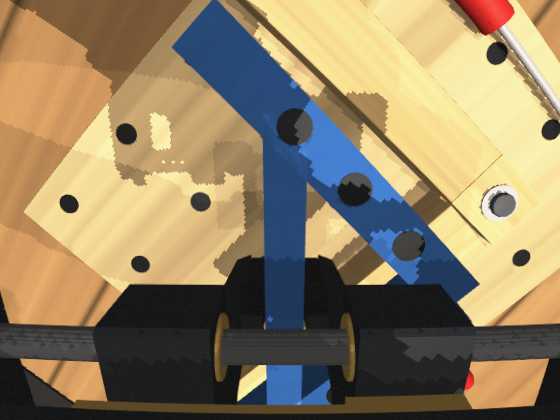

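Run:
```python
from fit import *
im=cv2.imread('pics/wrist5.png')
cv2.imwrite('pics/w5z.png',cv2.resize(im[130:270,400:560],None,fx=4.5,fy=4.5,interpolation=cv2.INTER_CUBIC))
cv2.imwrite('pics/w5y.png',cv2.resize(im[0:210,220:500],None,fx=2.8,fy=2.8,interpolation=cv2.INTER_CUBIC))
im=cv2.imread('pics/scene5.png')
cv2.imwrite('pics/s5z.png',cv2.resize(im[195:330,240:430],None,fx=4.2,fy=4.2,interpolation=cv2.INTER_CUBIC))
```

```text
(no output)
```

View pics/w5z.png

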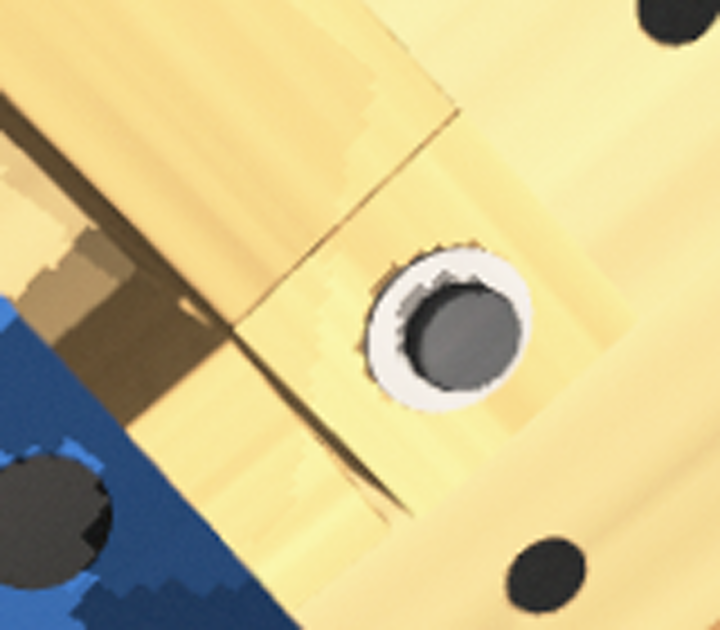

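View pics/w5y.png

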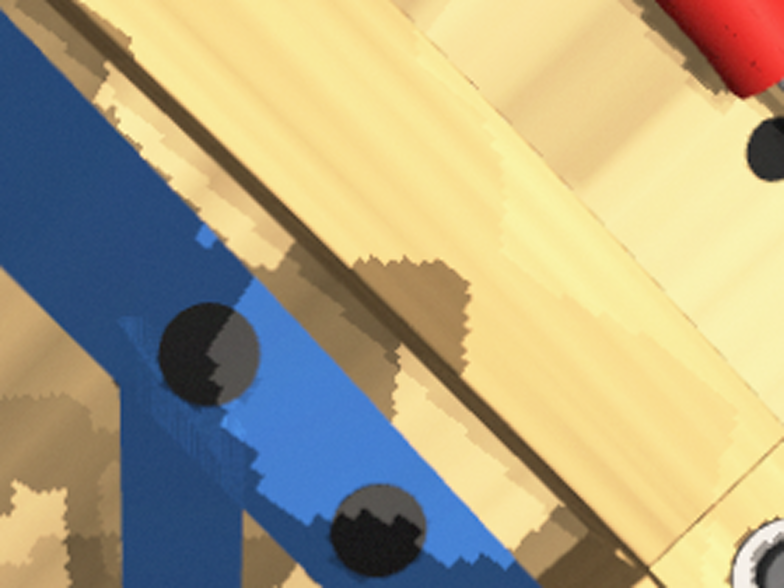

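View pics/s5z.png

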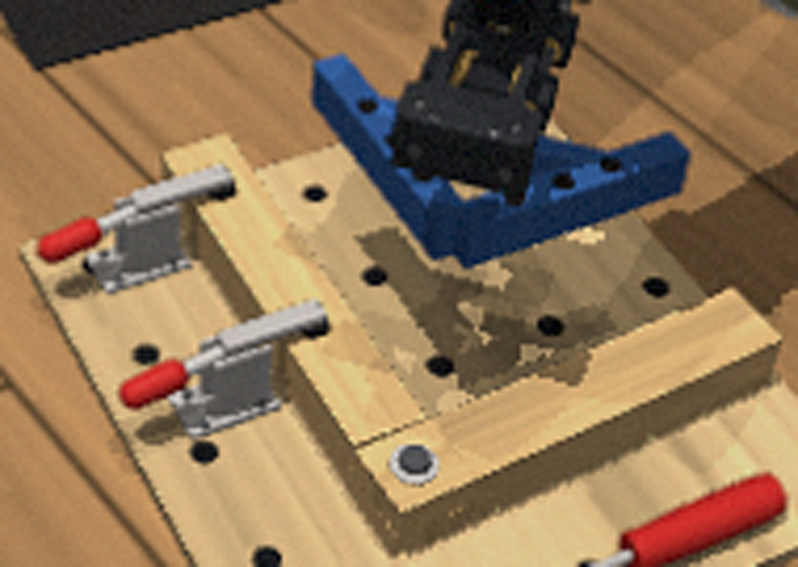

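Run:
```python
from fit import *
p={'fovy': 61.09489454308622, 'cx': 284.2424948381091, 'cy': 209.95585627958545, 'dist': [-0.06951687238397303, 0.0, 0.0, 0.0, 0.0], 'position': [0.45826773392751385, 0.18616531878515974, 0.2802469171058964], 'orientation': [0.9426639950462279, 0.29517596596074613, 0.04622627146248822, 0.14872415200397732]}
z=lambda x,y:(400+(x+.5)/4.5-.5,130+(y+.5)/4.5-.5)
y_=lambda x,y:(220+(x+.5)/2.8-.5,(y+.5)/2.8-.5)
def B(pts,h): return back(np.array(pts),h,p)[:,:2]
C,b,r0,r1,o0,e0,e1=B([z(232,328),z(128,428),y_(80,0),y_(645,565),z(457,112),z(635,330),z(300,628)],.052)
ang=lambda a,b:np.arctan2(*(b-a)[::-1])
print('C',C,'backedge yaw',ang(b,C)-np.pi/2,'siderail yaw',ang(r0,r1),'rail width',np.linalg.norm(o0-C))
print('end edge',e0,e1,ang(e1,e0)-np.pi/2)
print('bolt washer',B([z(448,330)],.053))
# square: holes/edges at its top; fit with known tool
M=.1486
E=[y_(0,12),y_(540,588)]
for h in (.1605,):
    a,c=B(E,h); print('leg outer edge',a,c,ang(a,c))
T=B([(216,0),(479,284)],.1605); print('tip_side,heel-ish',T)
# predicted from TCP
t=np.array([.5037,.1225]);yaw=.608-np.pi/4
Rm=lambda a:np.array([[np.cos(a),-np.sin(a)],[np.sin(a),np.cos(a)]])
heel=t+Rm(yaw)@[.0597,.0597]; print('heel pred',heel,'tip_side',heel+Rm(yaw)@[-.15,0], 'relief pt',heel+Rm(yaw)@[-.012,0])
# scene
ps=camera_params('scene')
s=lambda x,y:(240+(x+.5)/4.2-.5,195+(y+.5)/4.2-.5)
g=back(np.array([s(415,462),s(360,445),s(430,418),s(253,165),s(727,290)]),.052,ps)[:,:2]
print('scene washer',g[0],'shoulder out',g[1],'corner',g[2],'backrail inner end',g[3],'rail end inner',g[4])
print('back yaw',ang(g[3],g[2])-np.pi/2,'side yaw',ang(g[4],g[2]))
```

```text
C [0.59043803 0.19458326] backedge yaw -0.11351566493915022 siderail yaw -0.13307545628513126 rail width 0.04444791536869845
end edge [0.64406116 0.23158619] [0.63498534 0.1638479 ] -0.13319050436243973
bolt washer [[0.61807843 0.21382968]]
leg outer edge [0.42647782 0.19730469] [0.51782247 0.18050741] -0.18185737484878425
tip_side,heel-ish [[0.42494101 0.19762333]
 [0.55987923 0.17268444]]
heel pred [0.57299829 0.17072787] tip_side [0.42535236 0.19719824] relief pt [0.56118661 0.1728455 ]
scene washer [0.61564813 0.21146722] shoulder out [0.63222958 0.18615448] corner [0.58995062 0.19337381] backrail inner end [ 0.55019864 -0.0187193 ] rail end inner [0.38868883 0.21981662]
back yaw -0.18527743301716804 side yaw -0.13063690810614953
```

{"api": "apply_moves", "payload": {"delta_pos": [[1.5,0,0],[4,0,0],[6.5,0,0],[8.5,0,0],[10,0,0],[10.8,0,0],[11.2,0,0],[11.2,0,0],[11.2,0,0]], "yaw": [0,0,0,0,0,0,0,0,0], "gripper": [5,5,5,5,5,5,5,5,5]}}

```text
clock: 8.28
tool_pos: [0.5048, 0.1202, 0.0378]
eef_rot: [0.326, 0.623, -0.33, 0.63]
contact_force: [0.7, -0.1, -2.0]
opening: 0.165
```

```bash
cat >> go.py <<'E'
A=-.178; Cn=np.array([.591,.1955])
Rm=lambda a:np.array([[np.cos(a),-np.sin(a)],[np.sin(a),np.cos(a)]])
def fr(target=None):
    """square heel in corner frame (mm), force in corner frame; delta in tool axes for corner-frame mm shift"""
    s,M,y=wy()
    yaw=y-np.pi/4
    heel=s['tool_pos'][:2]+Rm(yaw)@[.0597,.0597]
    F=s['contact_force'][:2]@Rm(A)
    print('t',round(s['clock'],2),'heel mm',((heel-Cn)@Rm(A)*1000).round(2),'yawerr',round(yaw-A,4),'z',s['tool_pos'][2].round(4),'F corner',F.round(2),'Fz',s['contact_force'][2].round(2),'Mz',s['moment'].round(2),'tilt',M[:2,0].round(3))
    for n,d in (('+x',[1,0]),('+y',[0,1])):
        w=np.r_[Rm(A)@d,0]; print(n,'per cm tool',(M.T@w).round(3))
    print('up cm', (M.T@[0,0,1]).round(3))
E
python3 -c "
from go import *
fr()
im=snapshot('side'); cv2.imwrite('pics/side6.png',im[:,:,::-1])
im=snapshot('wrist'); cv2.imwrite('pics/w6.png',im[:,:,::-1])
fr()
"
```

```text
t 8.28 heel mm [-11.73 -29.8 ] yawerr -0.0019 z 0.0378 F corner [0.71 0.08] Fz -2.02 Mz [-0.07  0.05 -0.  ] tilt [ 0.006 -0.01 ]
+x per cm tool [0.008 0.708 0.706]
+y per cm tool [-0.008  0.706 -0.708]
up cm [-1.    -0.     0.012]
t 8.38 heel mm [-11.64 -29.22] yawerr -0.0012 z 0.0381 F corner [-0.16 -0.34] Fz -2.39 Mz [-0.11  0.05  0.02] tilt [ 0.007 -0.009]
+x per cm tool [0.009 0.708 0.706]
+y per cm tool [-0.008  0.706 -0.708]
up cm [-1.     0.001  0.012]
```

View pics/w6.png

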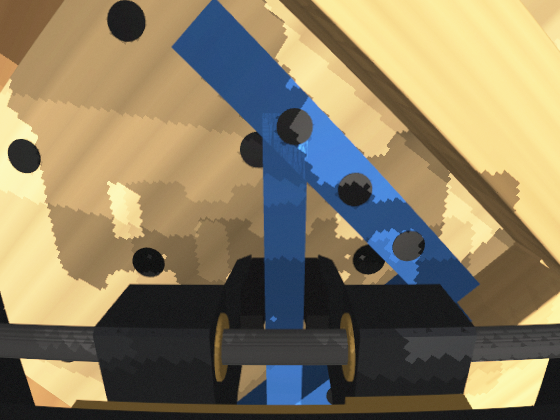

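{"api": "apply_moves", "payload": {"delta_pos": [[0,0.2,0.2],[0,0.4,0.4],[0,0.55,0.55],[0,0.64,0.64],[0,0.64,0.64]], "yaw": [0,0,0,0,0], "gripper": [5,5,5,5,5]}}

```text
clock: 8.8
tool_pos: [0.5145, 0.119, 0.0384]
eef_rot: [0.327, 0.622, -0.33, 0.63]
contact_force: [0.1, 0.3, -2.7]
opening: 0.164
```

```bash
python3 -c "
from go import *
fr()
"
```

```text
t 8.8 heel mm [ -1.92 -29.21] yawerr -0.0015 z 0.0384 F corner [0.05 0.36] Fz -2.68 Mz [-0.05  0.04  0.06] tilt [ 0.008 -0.009]
+x per cm tool [0.01  0.708 0.706]
+y per cm tool [-0.008  0.706 -0.708]
up cm [-1.     0.002  0.012]
```

{"api": "apply_moves", "payload": {"delta_pos": [[0,0.07,0.07],[0,0.1,0.1],[0,0.14,0.14],[0,0.14,0.14]], "yaw": [0,0,0,0], "gripper": [5,5,5,5]}}

```text
clock: 9.13
tool_pos: [0.5165, 0.1186, 0.0384]
eef_rot: [0.327, 0.622, -0.33, 0.63]
contact_force: [-0.7, 0.8, -2.6]
opening: 0.163
```

```bash
python3 -c "
from go import *
fr()
"
```

```text
t 9.13 heel mm [  0.1  -29.24] yawerr -0.0016 z 0.0384 F corner [-0.84  0.69] Fz -2.64 Mz [-0.06  0.05 -0.02] tilt [ 0.008 -0.009]
+x per cm tool [0.01  0.708 0.706]
+y per cm tool [-0.008  0.706 -0.708]
up cm [-1.     0.001  0.012]
```

{"api": "apply_moves", "payload": {"delta_pos": [[0,0.04,0.04],[0,0.08,0.08],[0,0.08,0.08]], "yaw": [0,0,0], "gripper": [5,5,5]}}

```text
clock: 9.38
tool_pos: [0.5178, 0.1184, 0.0384]
eef_rot: [0.327, 0.622, -0.33, 0.63]
contact_force: [-0.1, -0.0, -3.7]
opening: 0.164
```

```bash
python3 -c "
from go import *
fr()
"
```

```text
t 9.38 heel mm [  1.38 -29.22] yawerr -0.0016 z 0.0384 F corner [-0.09 -0.03] Fz -3.67 Mz [-0.05  0.06  0.  ] tilt [ 0.008 -0.009]
+x per cm tool [0.01  0.708 0.706]
+y per cm tool [-0.008  0.706 -0.708]
up cm [-1.     0.002  0.012]
```

{"api": "apply_moves", "payload": {"delta_pos": [[0,0.04,0.04],[0,0.08,0.08],[0,0.08,0.08]], "yaw": [0,0,0], "gripper": [5,5,5]}}

```text
clock: 9.63
tool_pos: [0.5185, 0.1182, 0.0383]
eef_rot: [0.326, 0.623, -0.33, 0.63]
contact_force: [-2.1, 0.3, -2.2]
opening: 0.172
```

```bash
python3 -c "
from go import *
fr()
"
```

```text
t 9.63 heel mm [  2.08 -29.3 ] yawerr -0.0015 z 0.0383 F corner [-2.11 -0.04] Fz -2.21 Mz [ 0.04  0.25 -0.01] tilt [ 0.007 -0.009]
+x per cm tool [0.009 0.708 0.706]
+y per cm tool [-0.008  0.706 -0.708]
up cm [-1.     0.001  0.012]
```

{"api": "apply_moves", "payload": {"delta_pos": [[0,0.04,0.04],[0,0.08,0.08],[0,0.08,0.08]], "yaw": [0,0,0], "gripper": [5,5,5]}}

```text
clock: 9.88
tool_pos: [0.5185, 0.1182, 0.0382]
eef_rot: [0.326, 0.623, -0.33, 0.63]
contact_force: [-3.5, 1.0, -2.1]
opening: 0.163
```

```bash
python3 -c "
from go import *
fr()
"
```

```text
t 9.88 heel mm [  2.09 -29.31] yawerr -0.0011 z 0.0382 F corner [-3.65  0.32] Fz -2.06 Mz [0.1  0.66 0.03] tilt [ 0.005 -0.009]
+x per cm tool [0.007 0.708 0.706]
+y per cm tool [-0.008  0.706 -0.708]
up cm [-1.    -0.001  0.011]
```

{"api": "apply_moves", "payload": {"delta_pos": [[0,0.2,-0.28],[0,0.45,-0.53],[0,0.7,-0.78],[0,0.95,-1.02],[0,1.12,-1.2],[0,1.23,-1.31],[0,1.23,-1.31]], "yaw": [0,0,0,0,0,0,0], "gripper": [5,5,5,5,5,5,5]}}

```text
clock: 10.47
tool_pos: [0.5215, 0.1367, 0.0381]
eef_rot: [0.326, 0.623, -0.329, 0.63]
contact_force: [1.0, -0.0, -2.8]
opening: 0.166
```

```bash
python3 -c "
from go import *
fr()
im=snapshot('wrist'); cv2.imwrite('pics/w7.png',im[:,:,::-1])
"
```

```text
t 10.47 heel mm [  1.72 -10.5 ] yawerr -0.0003 z 0.0381 F corner [1.03 0.18] Fz -2.83 Mz [-0.06  0.03  0.05] tilt [ 0.006 -0.009]
+x per cm tool [0.007 0.707 0.707]
+y per cm tool [-0.008  0.707 -0.707]
up cm [-1.    -0.     0.011]
```

View pics/w7.png

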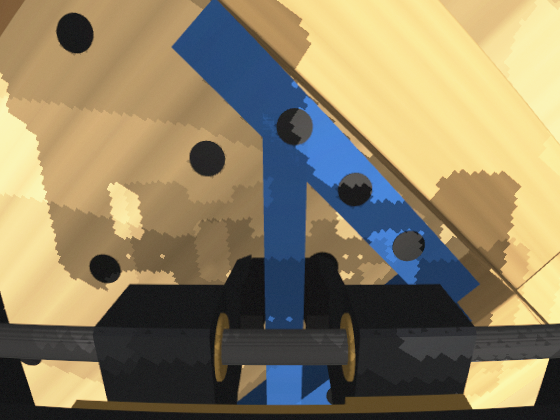

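{"api": "apply_moves", "payload": {"delta_pos": [[0,0.1,-0.1],[0,0.2,-0.2],[0,0.28,-0.28],[0,0.28,-0.28]], "yaw": [0,0,0,0], "gripper": [5,5,5,5]}}

```text
clock: 10.85
tool_pos: [0.5217, 0.1379, 0.038]
eef_rot: [0.325, 0.623, -0.331, 0.63]
contact_force: [-0.5, -4.5, -2.2]
opening: 0.166
```

```bash
python3 -c "
from go import *
fr()
"
```

```text
t 10.85 heel mm [ 1.85 -9.36] yawerr -0.0021 z 0.038 F corner [ 0.28 -4.57] Fz -2.23 Mz [-0.96  0.09  0.15] tilt [ 0.005 -0.012]
+x per cm tool [0.007 0.709 0.706]
+y per cm tool [-0.011  0.706 -0.709]
up cm [-1.    -0.003  0.013]
```

{"api": "apply_moves", "payload": {"delta_pos": [[0,0.1,-0.1],[0,0.2,-0.2],[0,0.3,-0.3],[0,0.35,-0.35],[0,0.35,-0.35]], "yaw": [0,0,0,0,0], "gripper": [5,5,5,5,5]}}

```text
clock: 11.27
tool_pos: [0.522, 0.1416, 0.0378]
eef_rot: [0.324, 0.623, -0.332, 0.63]
contact_force: [-0.6, -4.5, -1.7]
opening: 0.168
```

```bash
python3 -c "
from go import *
fr()
"
```

```text
t 11.27 heel mm [ 1.48 -5.74] yawerr -0.0023 z 0.0378 F corner [ 0.25 -4.52] Fz -1.72 Mz [-1.    0.25  0.32] tilt [ 0.003 -0.014]
+x per cm tool [0.005 0.709 0.705]
+y per cm tool [-0.013  0.705 -0.709]
up cm [-1.    -0.005  0.013]
```

{"api": "apply_moves", "payload": {"delta_pos": [[0,0.1,-0.1],[0,0.2,-0.17],[0,0.3,-0.22],[0,0.3,-0.22]], "yaw": [0,0,0,0], "gripper": [5,5,5,5]}}

```text
clock: 11.6
tool_pos: [0.5223, 0.1441, 0.0376]
eef_rot: [0.323, 0.623, -0.333, 0.629]
contact_force: [-2.4, -4.7, -2.3]
opening: 0.162
```

```bash
python3 -c "
from go import *
fr()
im=snapshot('wrist'); cv2.imwrite('pics/w8.png',im[:,:,::-1])
cv2.imwrite('pics/w8z.png',cv2.resize(im[0:330,170:500,::-1],None,fx=1.8,fy=1.8,interpolation=cv2.INTER_CUBIC))
"
```

```text
t 11.6 heel mm [ 1.31 -3.23] yawerr -0.0021 z 0.0376 F corner [-1.53 -5.1 ] Fz -2.28 Mz [-0.91  0.42  0.34] tilt [ 0.001 -0.016]
+x per cm tool [0.004 0.709 0.706]
+y per cm tool [-0.015  0.706 -0.708]
up cm [-1.    -0.008  0.013]
```

View pics/w8z.png

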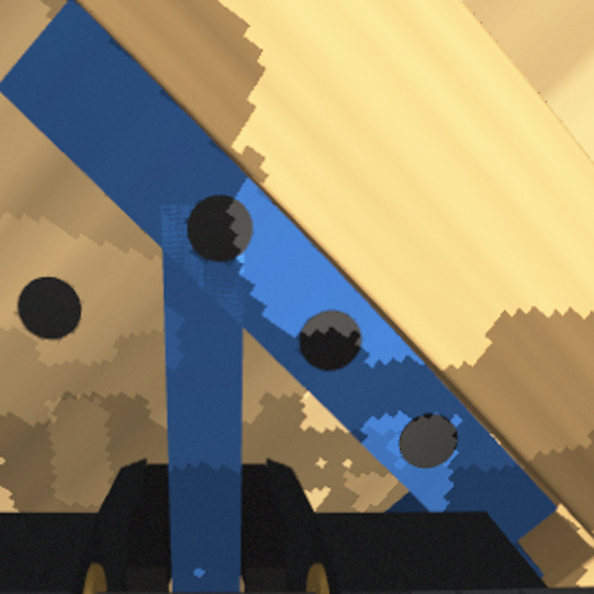

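{"api": "apply_moves", "payload": {"delta_pos": [[0,0.1,-0.05],[0,0.2,-0.1],[0,0.28,-0.13],[0,0.28,-0.13]], "yaw": [0,0,0,0], "gripper": [5,5,5,5]}}

```text
clock: 11.98
tool_pos: [0.5224, 0.1458, 0.0374]
eef_rot: [0.322, 0.624, -0.334, 0.629]
contact_force: [-2.6, -5.2, -1.2]
opening: 0.165
```

```bash
python3 -c "
from go import *
fr()
"
```

```text
t 11.98 heel mm [ 1.11 -1.45] yawerr -0.0016 z 0.0374 F corner [-1.65 -5.56] Fz -1.15 Mz [-0.93  0.59  0.36] tilt [-0.002 -0.017]
+x per cm tool [0.001 0.708 0.706]
+y per cm tool [-0.018  0.706 -0.708]
up cm [-1.    -0.012  0.013]
```

{"api": "apply_moves", "payload": {"delta_pos": [[0,0.13,-0.05],[0,0.2,-0.07],[0,0.26,-0.09],[0,0.26,-0.09]], "yaw": [0.01,0.015,0.02,0.02], "gripper": [5,5,5,5]}}

```text
clock: 12.32
tool_pos: [0.5218, 0.147, 0.037]
eef_rot: [0.327, 0.622, -0.341, 0.624]
contact_force: [-4.0, -6.4, -1.1]
opening: 0.166
```

```bash
python3 -c "
from go import *
fr()
im=snapshot('wrist'); cv2.imwrite('pics/w9.png',im[:,:,::-1])
cv2.imwrite('pics/w9z.png',cv2.resize(im[0:330,170:500,::-1],None,fx=1.8,fy=1.8,interpolation=cv2.INTER_CUBIC))
"
```

```text
t 12.32 heel mm [ 1.42 -1.48] yawerr -0.0205 z 0.037 F corner [-2.79 -6.96] Fz -1.08 Mz [-0.96  0.71  0.58] tilt [-0.007 -0.02 ]
+x per cm tool [-0.003  0.721  0.693]
+y per cm tool [-0.02   0.692 -0.721]
up cm [-1.    -0.017  0.012]
```

View pics/w9z.png

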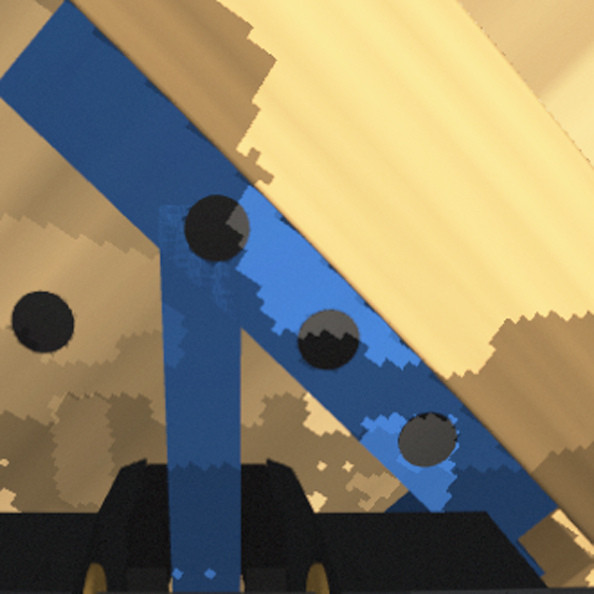

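Run:
```python
import cv2,numpy as np
for n in ['w4','wrist5','w6','w7','w8','w9']:
    im=cv2.imread(f'pics/{n}.png').astype(int)
    m=(im[...,0]>im[...,2]+20)
    def line(rows,side):
        P=[]
        for r in rows:
            c=np.where(m[r])[0]
            if len(c): P.append((r,c.min() if side=='l' else c.max()))
        P=np.array(P); 
        k=np.polyfit(P[:,0],P[:,1],1)
        g=np.abs(np.polyval(k,P[:,0])-P[:,1])<2; k=np.polyfit(P[g,0],P[g,1],1); return k[0],np.polyval(k,P[0,0]),g.mean()
    # brace left edge rows 150-250 ; leg outer (right) edge rows 20-270
    print(n,np.round(line(range(160,245),'l'),4),np.round(line(range(20,120),'r'),4),np.round(line(range(20,280),'r'),4))
```

```text
w4 [1.310000e-02 2.627332e+02 1.000000e+00] [  0.9533 236.8127   1.    ] [  0.922  238.7779   0.9231]
wrist5 [1.260000e-02 2.632941e+02 1.000000e+00] [  0.953  235.5046   1.    ] [  0.9212 237.4633   0.9692]
w6 [2.110000e-02 2.626312e+02 1.000000e+00] [  0.9508 235.5556   1.    ] [  0.9226 237.2909   0.9923]
w7 [1.740000e-02 2.628358e+02 1.000000e+00] [  0.9439 236.1378   1.    ] [  0.9214 237.5263   1.    ]
w8 [2.960000e-02 2.607918e+02 1.000000e+00] [  0.9704 231.2976   1.    ] [  0.9469 232.7931   0.9923]
w9 [3.580000e-02 2.595921e+02 1.000000e+00] [  0.9871 228.0507   1.    ] [  0.9639 229.4786   0.9923]
```

{"api": "apply_moves", "payload": {"delta_pos": [[0,-0.02,0.02],[0,0.05,0.1],[0,0.12,0.17],[0,0.17,0.22],[0,0.17,0.22]], "yaw": [0,0,0,0,0], "gripper": [5,5,5,5,5], "force": 60}}

```text
clock: 12.78
tool_pos: [0.5234, 0.1464, 0.0368]
eef_rot: [0.326, 0.623, -0.341, 0.624]
contact_force: [-3.6, -2.2, -2.8]
opening: 0.164
```

```bash
cat > look.py <<'E'
from go import *
import sys
def look(name):
    im=snapshot('wrist')[:,:,::-1].copy(); cv2.imwrite(f'pics/{name}.png',im)
    i=im.astype(int); m=(i[...,0]>i[...,2]+20)
    P=np.array([(r,np.where(m[r])[0].max()) for r in range(20,280) if m[r].any()])
    k=np.polyfit(P[:,0],P[:,1],1)
    for _ in range(2):
        g=np.abs(np.polyval(k,P[:,0])-P[:,1])<2; k=np.polyfit(P[g,0],P[g,1],1)
    ih=np.arctan(k[0])-np.arctan(.9216)
    s,M,y=wy(); yaw=y-np.pi/4+ih
    heel=s['tool_pos'][:2]+Rm(yaw)@[.0597,.0597]
    F=s['contact_force'][:2]@Rm(A)
    h=(heel-Cn)@Rm(A)*1000
    print('IN-HAND',round(ih,4),'true yawerr',round(yaw-A,4),'heel',h.round(2),'F',F.round(2),'Mz',s['moment'][2].round(2),'tilt',M[:2,0].round(3),'z',s['tool_pos'][2].round(4),'t',round(s['clock'],2))
    for n,d in (('+x',[1,0]),('+y',[0,1])):
        w=np.r_[Rm(A)@d,0]; print(n,'per cm tool',(M.T@w).round(3))
    cv2.imwrite(f'pics/{name}z.png',cv2.resize(im[0:330,170:500],None,fx=1.8,fy=1.8,interpolation=cv2.INTER_CUBIC))
if __name__=='__main__': look(sys.argv[1])
E
python3 look.py w10
```

```text
IN-HAND 0.017 true yawerr -0.0025 heel [ 2.05 -0.74] F [-2.62 -3.72] Mz 0.37 tilt [-0.009 -0.02 ] z 0.0368 t 12.83
+x per cm tool [-0.005  0.721  0.693]
+y per cm tool [-0.021  0.693 -0.721]
```

{"api": "apply_moves", "payload": {"delta_pos": [[0,0.1,0.03],[0,0.17,-0.02],[0,0.23,-0.07],[0,0.23,-0.07]], "yaw": [0,0,0,0], "gripper": [5,5,5,5]}}

```text
clock: 13.17
tool_pos: [0.5235, 0.1468, 0.0365]
eef_rot: [0.325, 0.624, -0.343, 0.623]
contact_force: [-4.8, -5.6, -2.0]
opening: 0.162
```

```bash
python3 look.py w11
```

```text
IN-HAND 0.0212 true yawerr 0.0013 heel [ 1.84 -0.09] F [-3.94 -6.89] Mz 0.47 tilt [-0.012 -0.022] z 0.0365 t 13.22
+x per cm tool [-0.008  0.721  0.693]
+y per cm tool [-0.024  0.693 -0.721]
```

View pics/w11z.png

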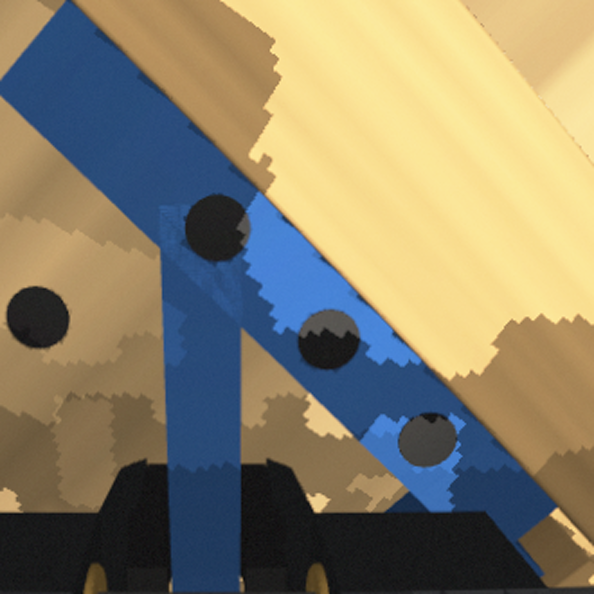

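{"api": "apply_moves", "payload": {"delta_pos": [[0,0.15,-0.06],[0,0.22,-0.1],[0,0.28,-0.12],[0,0.28,-0.12],[0,0.28,-0.12],[0,0.28,-0.12],[0,0.28,-0.12],[0,0.28,-0.12],[0,0.28,-0.12],[0,0.28,-0.12]], "yaw": [0,0,0,0,0,0,0,0,0,0], "gripper": [5,5,5,5,5,5,5,5,5,5]}}

```text
clock: 14.05
tool_pos: [0.5235, 0.1471, 0.0363]
eef_rot: [0.324, 0.624, -0.344, 0.622]
contact_force: [-5.8, -6.4, 0.0]
opening: 0.167
```

```bash
python3 look.py w12
```

```text
IN-HAND 0.0195 true yawerr -0.0015 heel [ 1.93 -0.01] F [-3.32 -7.7 ] Mz 0.5 tilt [-0.016 -0.025] z 0.0363 t 14.1
+x per cm tool [-0.011  0.721  0.692]
+y per cm tool [-0.027  0.692 -0.721]
```

View pics/w12z.png

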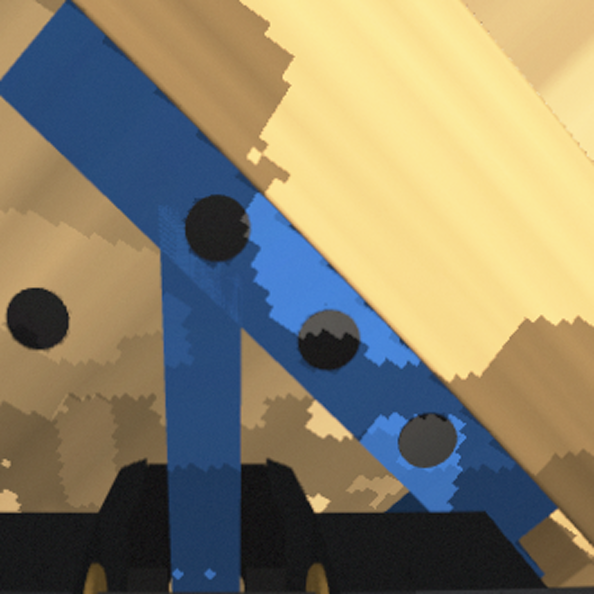

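Run:
```python
from go import *
im=snapshot('scene')[:,:,::-1]; cv2.imwrite('pics/scene12.png',im)
cv2.imwrite('pics/s12z.png',cv2.resize(im[205:330,240:440],None,fx=4,fy=4,interpolation=cv2.INTER_CUBIC))
im=snapshot('side')[:,:,::-1]; cv2.imwrite('pics/side12.png',im)
cv2.imwrite('pics/d12z.png',cv2.resize(im[130:240,145:325],None,fx=4.4,fy=4.4,interpolation=cv2.INTER_CUBIC))
fr()
```

```text
t 14.2 heel mm [ 3.08 -1.18] yawerr -0.021 z 0.0363 F corner [-4.03 -7.97] Fz -0.17 Mz [-1.24  0.98  0.52] tilt [-0.016 -0.025]
+x per cm tool [-0.011  0.722  0.692]
+y per cm tool [-0.027  0.692 -0.722]
up cm [-1.    -0.027  0.012]
```

View pics/s12z.png

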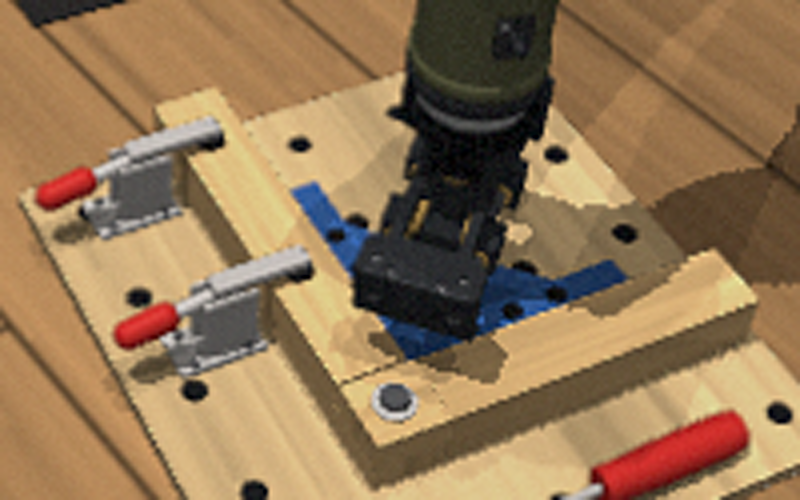

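View pics/d12z.png

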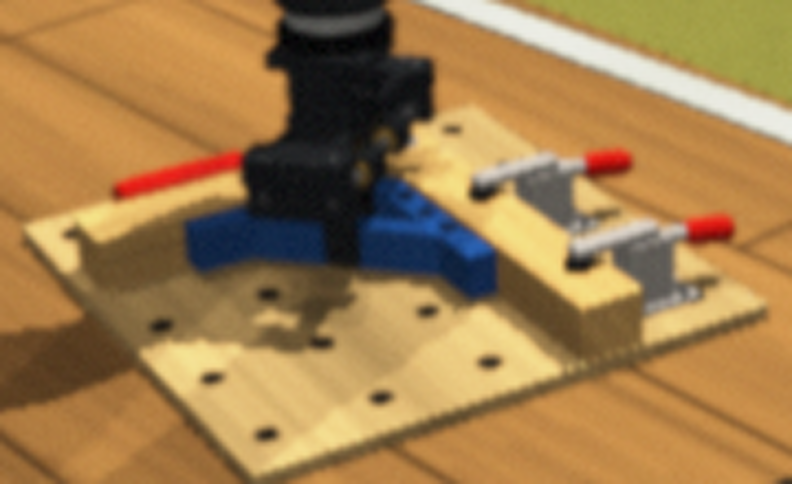

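```bash
cat > edge.py <<'E'
from go import *
def refine(im,a,b,hw=3,n=60,lo=.03,hi=.97):
    g=cv2.GaussianBlur(cv2.cvtColor(im,cv2.COLOR_BGR2GRAY),(0,0),.7).astype(np.float32)
    a=np.array(a,float);b=np.array(b,float);d=(b-a)/np.linalg.norm(b-a);nrm=np.array([-d[1],d[0]])
    off=np.arange(-hw,hw+.01,.1);P=[]
    for t in np.linspace(lo,hi,n):
        q=a+(b-a)*t+off[:,None]*nrm
        v=cv2.remap(g,q[:,0].astype(np.float32).reshape(1,-1),q[:,1].astype(np.float32).reshape(1,-1),cv2.INTER_CUBIC)[0]
        k=np.argmax(np.abs(np.gradient(v))); 
        if 0<k<len(off)-1: P.append(q[k])
    P=np.array(P)
    vx,vy,x0,y0=cv2.fitLine(P.astype(np.float32),cv2.DIST_HUBER,0,.01,.01).ravel()
    dd=np.array([vx,vy]);dd*=np.sign(dd@d); c=np.array([x0,y0]); r=np.abs((P-c)@[-dd[1],dd[0]])
    return c+dd*((a-c)@dd),c+dd*((b-c)@dd),np.median(r)
def yawof(im,a,b,z,p,**k):
    A_,B_,r=refine(im,a,b,**k); w=back([A_,B_],z,p)[:,:2]; d=w[1]-w[0]; return np.arctan2(d[1],d[0]),w.round(4),round(float(r),2)
E
python3 - <<'E'
from edge import *
p=camera_params('scene')
s=lambda x,y:(240+(x+.5)/4-.5,205+(y+.5)/4-.5)
im=cv2.imread('pics/scene12.png')
print('side outer',yawof(im,s(757,302),s(375,447),.052,p))
print('leg/side inner',yawof(im,s(620,280),s(480,330),.05,p))
print('back inner',yawof(im,s(225,98),s(290,190),.052,p)[0]-np.pi/2)
print('backleg/rail',yawof(im,s(296,195),s(350,272),.052,p)[0]-np.pi/2)
print('board right edge', yawof(im,s(420,78),s(250,122),.012,p))
print('board left',yawof(im,s(20,192),s(185,495),.012,p)[0]-np.pi/2)
# before
im=cv2.imread('pics/scene0.png'); s=lambda x,y:(240+(x+.5)/3.5-.5,205+(y+.5)/3.5-.5)
print('before side outer',yawof(im,s(650,248),s(335,390),.052,p))
print('before side inner',yawof(im,s(608,207),s(375,312),.052,p))
print('before back inner',yawof(im,s(192,80),s(345,300),.052,p)[0]-np.pi/2)
print('board left',yawof(im,s(17,172),s(256,592),.012,p)[0]-np.pi/2)
print('board far',yawof(im,s(432,37),s(200,107),.012,p)[0])
print('board near', yawof(im,s(742,382),s(262,593),.012,p)[0])
E
```

```text
side outer (np.float64(-0.18733538573908254), array([[0.3959, 0.2777],
       [0.6454, 0.2304]]), 0.19)
leg/side inner (np.float64(-0.18863541106371282), array([[0.4495, 0.2203],
       [0.5435, 0.2023]]), 0.19)
back inner -0.1893308119301722
backleg/rail -0.17473107418251832
board right edge (np.float64(-0.19708550397769806), array([[ 0.3944, -0.0219],
       [ 0.5205, -0.0471]]), 0.23)
board left -0.18249707443671048
before side outer (np.float64(-0.12659441606964114), array([[0.3925, 0.2641],
       [0.6414, 0.2324]]), 0.19)
before side inner (np.float64(-0.12632505790923085), array([[0.387 , 0.2197],
       [0.5791, 0.1953]]), 0.5)
before back inner -0.18827459485454878
board left -0.18515174479844032
board far -0.1821582141167742
board near -0.1816623389617133
```

{"api": "apply_moves", "payload": {"delta_pos": [[0,0.37,-0.04],[0,0.37,-0.04],[0,0.37,-0.04],[0,0.37,-0.04],[0,0.37,-0.04],[0,0.37,-0.04],[0,0.37,-0.04],[0,0.37,-0.04],[0,0.37,-0.04],[0,0.37,-0.04]], "yaw": [0,0,0,0,0,0,0,0,0,0], "gripper": [5,5,5,5,5,5,5,5,5,5]}}

```text
clock: 15.03
tool_pos: [0.5235, 0.1472, 0.0361]
eef_rot: [0.322, 0.625, -0.347, 0.621]
contact_force: [-7.2, -7.5, 1.9]
opening: 0.162
```

```bash
python3 look.py w13
```

```text
IN-HAND 0.0198 true yawerr -0.0021 heel [1.97 0.03] F [-6.43 -8.84] Mz 0.51 tilt [-0.022 -0.028] z 0.0361 t 15.08
+x per cm tool [-0.017  0.722  0.692]
+y per cm tool [-0.032  0.691 -0.722]
```

{"api": "apply_moves", "payload": {"delta_pos": [[-0.03,0.33,-0.04],[-0.03,0.33,-0.04],[-0.03,0.33,-0.04],[-0.03,0.33,-0.04],[-0.03,0.33,-0.04],[-0.03,0.33,-0.04],[-0.03,0.33,-0.04],[-0.03,0.33,-0.04],[-0.03,0.33,-0.04],[-0.03,0.33,-0.04]], "yaw": [0,0,0,0,0,0,0,0,0,0], "gripper": [5,5,5,5,5,5,5,5,5,5]}}

```text
clock: 15.92
tool_pos: [0.5234, 0.1472, 0.0362]
eef_rot: [0.32, 0.626, -0.349, 0.62]
contact_force: [-7.8, -6.0, 1.8]
opening: 0.165
```

```bash
python3 look.py w14
python3 - <<'E'
from edge import *
im=snapshot('scene')[:,:,::-1].copy(); cv2.imwrite('pics/scene14.png',im)
im2=snapshot('side')[:,:,::-1]; cv2.imwrite('pics/d14z.png',cv2.resize(im2[130:240,145:325],None,fx=4.4,fy=4.4,interpolation=cv2.INTER_CUBIC))
p=camera_params('scene')
s=lambda x,y:(240+(x+.5)/4-.5,205+(y+.5)/4-.5)
print('side outer',yawof(im,s(757,302),s(375,447),.052,p)[0])
E
```

```text
IN-HAND 0.0199 true yawerr -0.0027 heel [1.96 0.02] F [-5.56 -7.68] Mz 0.5 tilt [-0.027 -0.031] z 0.0362 t 15.97
+x per cm tool [-0.021  0.722  0.691]
+y per cm tool [-0.036  0.69  -0.723]
side outer -0.18997534891969461
```

View pics/w14z.png

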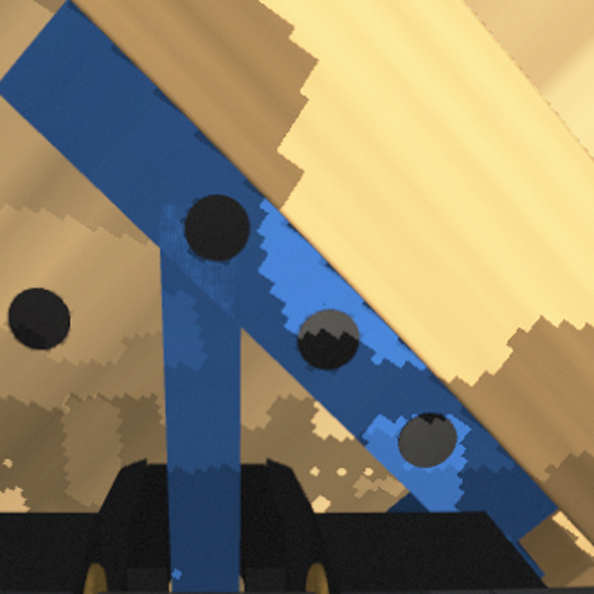

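View pics/d14z.png

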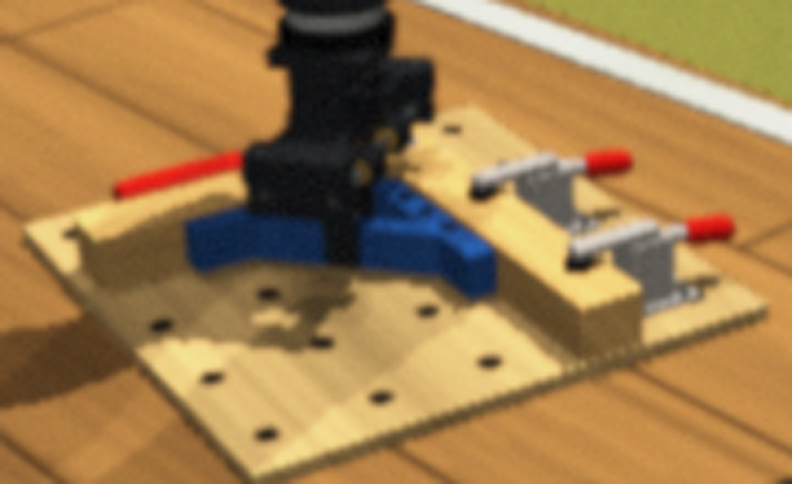

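{"api": "apply_moves", "payload": {"delta_pos": [[0,-0.05,0.02],[0,-0.2,0.05],[0,-0.5,0.05],[0,-0.9,0],[-0.05,-1.4,0],[-0.1,-1.9,0],[-0.1,-2.3,0],[-0.1,-2.5,0],[-0.1,-2.5,0]], "yaw": [-0.01,-0.02,-0.02,-0.02,-0.02,-0.02,-0.02,-0.02,-0.02], "gripper": [5,5,5,5,5,5,5,5,5]}}

```text
clock: 16.82
tool_pos: [0.5021, 0.1329, 0.0382]
eef_rot: [0.314, 0.63, -0.343, 0.623]
contact_force: [-0.3, -0.6, -2.6]
opening: 0.163
```

```bash
python3 look.py w15
python3 - <<'E'
from edge import *
im=snapshot('scene')[:,:,::-1].copy(); cv2.imwrite('pics/scene15.png',im)
p=camera_params('scene')
s=lambda x,y:(240+(x+.5)/4-.5,205+(y+.5)/4-.5)
print('side outer',yawof(im,s(757,302),s(375,447),.052,p)[0])
E
```

```text
IN-HAND 0.0012 true yawerr -0.0017 heel [-16.18 -17.31] F [0.51 0.05] Mz 0.01 tilt [-0.027 -0.031] z 0.0382 t 16.87
+x per cm tool [-0.021  0.709  0.705]
+y per cm tool [-0.036  0.704 -0.709]
side outer -0.1908748883434497
```

View pics/w15z.png

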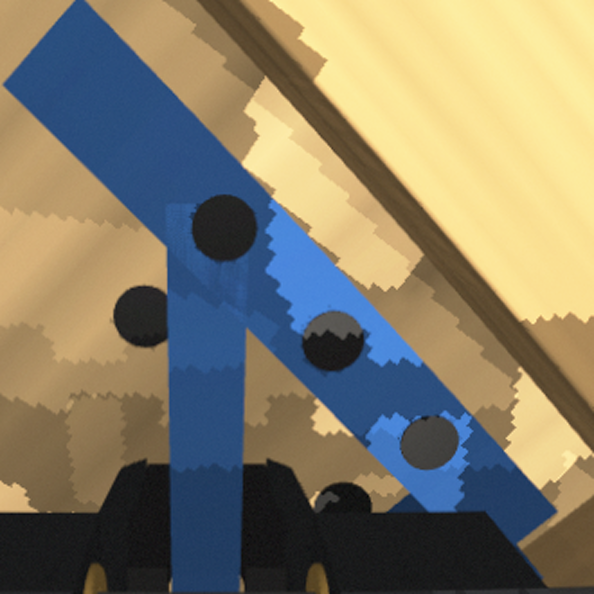

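{"api": "apply_moves", "payload": {"delta_pos": [[-2,-0.1,0],[-5,-0.2,0],[-8,-0.3,0.1],[-10.5,-0.4,0.1],[-11.5,-0.4,0.1],[-11.5,-0.4,0.1]], "yaw": [0,0,0,0,0,0], "gripper": [5,5,5,5,5,5]}}

```text
clock: 17.42
tool_pos: [0.5049, 0.1346, 0.1553]
eef_rot: [0.315, 0.628, -0.341, 0.624]
contact_force: [-0.1, -0.4, -3.3]
opening: 0.162
```

```bash
python3 -c "
from go import *
to([.441,-.316,.12],-.185+np.pi/4)"; python3 look.py w16
```

```text
pos [0.5049 0.1346 0.1553] yaw 0.6048 tilt [-0.022 -0.03  -0.999] q7 0.36 F [-0.1  -0.42 -3.27] M [-0.03  0.01 -0.03] open 14.2 t 17.42
delta cm [  5.   -30.74  33.38] yawcmd 0.004 rows 11.0 1.0
IN-HAND 0.0003 true yawerr -0.0021 heel [-15.15 -16.03] F [-0.44 -0.44] Mz 0.03 tilt [-0.025 -0.03 ] z 0.1537 t 17.47
+x per cm tool [-0.019  0.708  0.706]
+y per cm tool [-0.034  0.705 -0.708]
```

View pics/w16.png

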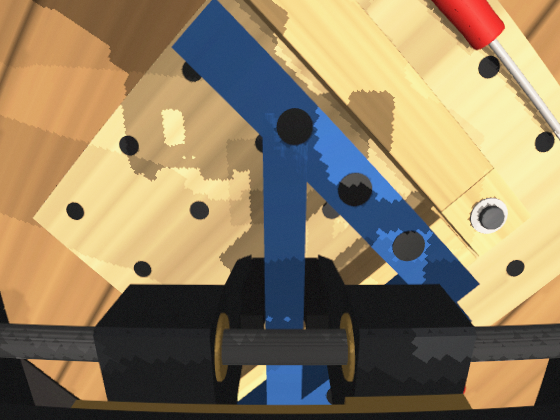

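{"api": "apply_moves", "payload": {"delta_pos": [[0,-1.3,1.4],[0.2,-3.7,4],[0.3,-6.3,6.8],[0.5,-8.9,9.6],[0.6,-11.5,12.4],[0.7,-14.1,15.2],[0.8,-16.7,18],[0.9,-19,20.6],[1,-21,22.8],[1,-22,24]], "yaw": [0,0,0,0,0,0,0,0,0,0], "gripper": [5,5,5,5,5,5,5,5,5,5]}}

```text
clock: 18.3
tool_pos: [0.4568, -0.1927, 0.1527]
eef_rot: [0.315, 0.629, -0.345, 0.621]
contact_force: [0.2, 0.9, -2.7]
opening: 0.165
```

```bash
python3 -c "
from go import *
to([.441,-.316,.10],-.185+np.pi/4)"
```

```text
pos [ 0.4568 -0.1927  0.1527] yaw 0.5995 tilt [-0.029 -0.032 -0.999] q7 0.84 F [ 0.15  0.87 -2.7 ] M [-0.03  0.    0.  ] open 14.5 t 18.3
delta cm [ 5.7  -8.03  9.23] yawcmd -0.001 rows 4.0 1.0
```

{"api": "apply_moves", "payload": {"delta_pos": [[0.2,-2,2.3],[1,-4.5,5.2],[2.5,-6.8,7.8],[4,-7.8,9],[5.2,-8,9.2],[5.7,-8,9.2],[5.7,-8,9.2]], "yaw": [0,0,0,0,0,0,0], "gripper": [5,5,5,5,5,5,5]}}

```text
clock: 18.88
tool_pos: [0.44, -0.3131, 0.0975]
eef_rot: [0.315, 0.631, -0.344, 0.62]
contact_force: [1.2, 0.2, -2.7]
opening: 0.167
```

```bash
python3 -c "
from go import *
to([.441,-.316,.026],-.185+np.pi/4)
im=snapshot('side')[:,:,::-1]; cv2.imwrite('pics/d17z.png',cv2.resize(im[180:340,230:420],None,fx=4,fy=3.7,interpolation=cv2.INTER_CUBIC))"
```

```text
pos [ 0.44   -0.3131  0.0975] yaw 0.6009 tilt [-0.033 -0.027 -0.999] q7 1.01 F [ 1.24  0.17 -2.72] M [-0.02  0.02 -0.04] open 14.7 t 18.88
delta cm [7.15 0.23 0.26] yawcmd 0.001 rows 2.0 1.0
```

View pics/d17z.png

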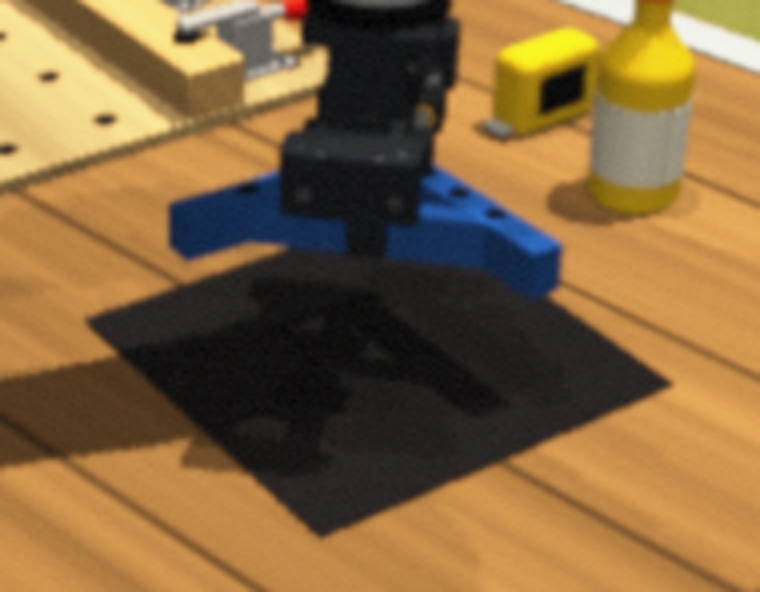

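{"api": "apply_moves", "payload": {"delta_pos": [[2,0,0],[4,0.1,0.1],[5.5,0.2,0.2],[6.5,0.2,0.2],[7,0.2,0.2],[7.3,0.2,0.2],[7.4,0.2,0.2]], "yaw": [0,0,0,0,0,0,0], "gripper": [5,5,5,5,5,5,5]}}

```text
clock: 19.52
tool_pos: [0.4417, -0.3151, 0.0248]
eef_rot: [0.315, 0.631, -0.343, 0.621]
contact_force: [-0.6, 0.1, -2.4]
opening: 0.167
```

```bash
python3 -c "
from go import *
to([.441,-.316,.021],-.185+np.pi/4)"
```

```text
pos [ 0.4417 -0.3151  0.0248] yaw 0.6028 tilt [-0.031 -0.028 -0.999] q7 1.01 F [-0.6   0.1  -2.43] M [-0.05  0.02  0.01] open 14.7 t 19.52
delta cm [ 0.38 -0.1   0.03] yawcmd 0.002 rows 1.0 1.0
```

{"api": "apply_moves", "payload": {"delta_pos": [[0.15,0,0],[0.3,0,0],[0.4,0,0],[0.4,0,0]], "yaw": [0,0,0,0], "gripper": [5,5,5,5]}}

```text
clock: 19.85
tool_pos: [0.442, -0.3157, 0.0225]
eef_rot: [0.315, 0.63, -0.343, 0.621]
contact_force: [-3.8, 1.5, 11.5]
opening: 0.162
```

```bash
python3 -c "
from go import *
to([.441,-.316,.021],-.185+np.pi/4)
im=snapshot('side')[:,:,::-1]; cv2.imwrite('pics/d18z.png',cv2.resize(im[180:340,230:420],None,fx=4,fy=3.7,interpolation=cv2.INTER_CUBIC))"
```

```text
pos [ 0.442  -0.3157  0.0225] yaw 0.6026 tilt [-0.029 -0.029 -0.999] q7 1.01 F [-3.79  1.49 11.5 ] M [ 0.65 -0.15  0.15] open 14.3 t 19.85
delta cm [ 0.16 -0.09 -0.03] yawcmd 0.002 rows 1.0 1.0
```

View pics/d18z.png

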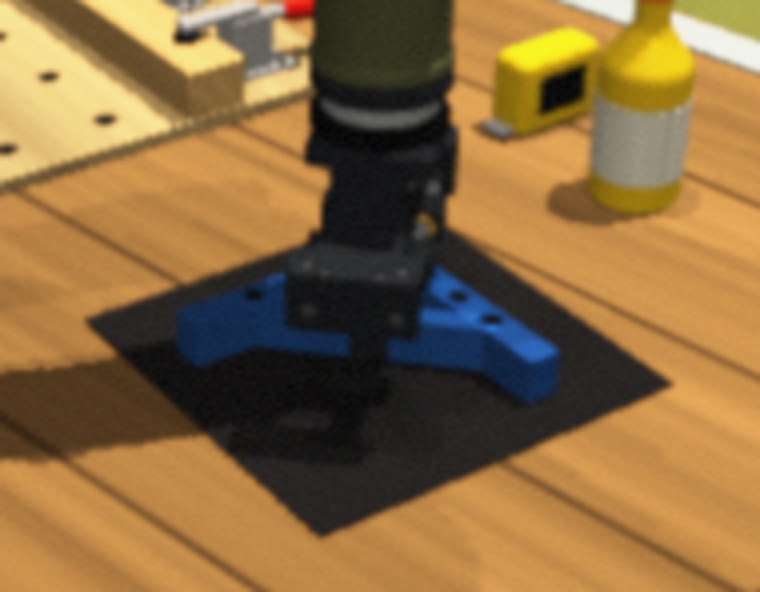

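{"api": "apply_moves", "payload": {"delta_pos": [[0,0,0],[0,0,0],[0,0,0],[0,0,0],[0,0,0]], "yaw": [0,0,0,0,0], "gripper": [20,28,36,36,36]}}

```text
clock: 20.32
tool_pos: [0.4421, -0.3157, 0.0226]
eef_rot: [0.315, 0.63, -0.343, 0.621]
contact_force: [0.2, 0.1, 0.8]
opening: 0.359
```

```bash
python3 -c "
from go import *
to([.442,-.316,.20])"
```

```text
pos [ 0.4421 -0.3157  0.0226] yaw 0.6026 tilt [-0.029 -0.029 -0.999] q7 1.01 F [0.21 0.07 0.81] M [-0.04 -0.01  0.05] open 31.6 t 20.32
delta cm [-17.72  -0.75   0.16] yawcmd 0 rows 5.0 0.0
```

{"api": "apply_moves", "payload": {"delta_pos": [[-1,0,0],[-3,-0.1,0],[-6,-0.2,0.1],[-9.5,-0.4,0.1],[-13,-0.5,0.1],[-16,-0.7,0.1],[-17.7,-0.7,0.2],[-17.7,-0.7,0.2]], "yaw": [0,0,0,0,0,0,0,0], "gripper": [36,36,36,36,36,36,36,36]}}

```text
clock: 20.98
tool_pos: [0.4446, -0.3174, 0.2043]
eef_rot: [0.315, 0.627, -0.343, 0.624]
contact_force: [0.2, -0.4, -0.6]
opening: 0.36
```

Run:
```python
from edge import *
to([.441,-.316,.2])
im=snapshot('scene')[:,:,::-1].copy(); cv2.imwrite('pics/scene20.png',im)
im2=snapshot('side')[:,:,::-1].copy(); cv2.imwrite('pics/side20.png',im2)
im3=snapshot('wrist')[:,:,::-1].copy(); cv2.imwrite('pics/w20.png',im3)
p=camera_params('scene')
s=lambda x,y:(240+(x+.5)/4-.5,205+(y+.5)/4-.5)
print('side outer',yawof(im,s(757,302),s(375,447),.052,p)[0])
print('side inner',yawof(im,s(715,252),s(440,347),.052,p))
print('back inner',yawof(im,s(220,92),s(390,340),.052,p)[0]-np.pi/2)
```

```text
pos [ 0.4446 -0.3174  0.2043] yaw 0.6019 tilt [-0.022 -0.034 -0.999] q7 1.04 F [ 0.2  -0.37 -0.64] M [-0.04 -0.01 -0.  ] open 31.7 t 20.98
delta cm [ 0.43 -0.2  -0.32] yawcmd 0 rows 1.0 0.0
side outer -0.1895953144330259
side inner (np.float64(-0.18860300191927246), array([[0.3856, 0.2344],
       [0.5714, 0.199 ]]), 0.41)
back inner -0.176024100838736
```

View pics/scene20.png

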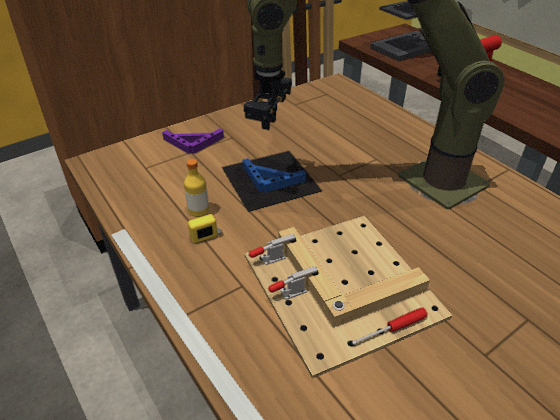

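View pics/side20.png

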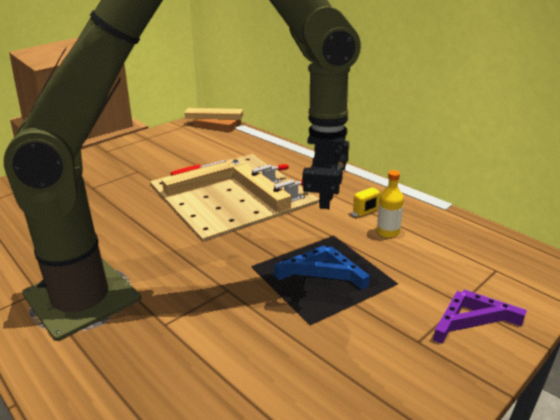

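View pics/w20.png

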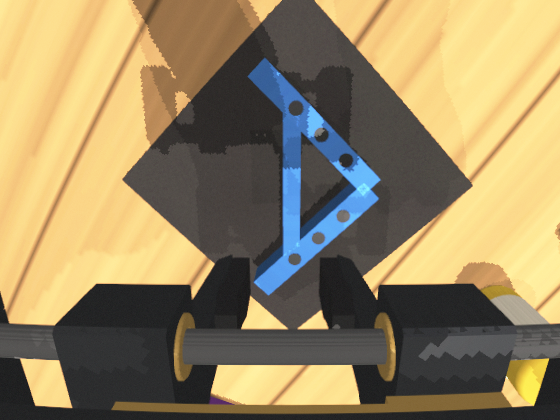

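Run:
```python
from edge import *
im=cv2.imread('pics/scene20.png');p=camera_params('scene')
cv2.imwrite('pics/s20z.png',cv2.resize(im[210:330,270:440],None,fx=4.7,fy=4.7,interpolation=cv2.INTER_CUBIC))
im=cv2.imread('pics/side20.png')
cv2.imwrite('pics/d20z.png',cv2.resize(im[145:245,145:325],None,fx=4.4,fy=4.4,interpolation=cv2.INTER_CUBIC))
```

```text
(no output)
```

View pics/s20z.png

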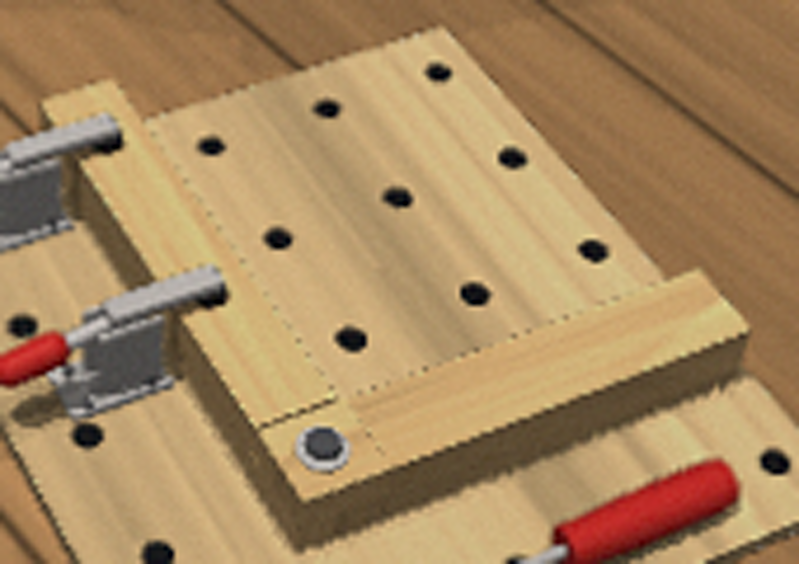

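View pics/d20z.png

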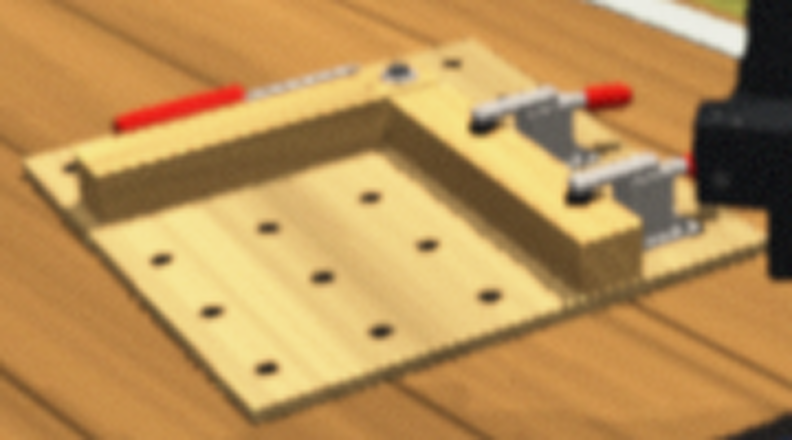

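Run:
```python
from edge import *
im=cv2.imread('pics/scene20.png');p=camera_params('scene')
s=lambda x,y:(270+(x+.5)/4.7-.5,210+(y+.5)/4.7-.5)
for hw in (1.5,2.5):
    print('scene back inner',[round(yawof(im,s(150,120),s(330,395),.052,p,hw=hw,lo=l,hi=h)[0]-np.pi/2,4) for l,h in ((.05,.95),(.2,.95),(.05,.8))])
    print('scene back outer',round(yawof(im,s(180,330),s(300,492),.052,p,hw=hw)[0]-np.pi/2,4), 'end+rail outer lower',round(yawof(im,s(75,200),s(160,290),.052,p,hw=hw)[0]-np.pi/2,4))
    print('scene side in/out',round(yawof(im,s(665,282),s(365,390),.052,p,hw=hw)[0],4),round(yawof(im,s(748,332),s(305,498),.052,p,hw=hw)[0],4))
im=cv2.imread('pics/side20.png');p=camera_params('side')
s=lambda x,y:(145+(x+.5)/4.4-.5,145+(y+.5)/4.4-.5)
for hw in (1.5,2.5):
    print('side: side in',round(yawof(im,s(105,180),s(375,103),.052,p,hw=hw)[0],4),'back in',round(yawof(im,s(582,242),s(395,106),.052,p,hw=hw)[0]-np.pi/2,4))
im=cv2.imread('pics/side0.png')
s=lambda x,y:(145+(x+.5)/4.4-.5,150+(y+.5)/4.4-.5)
print('before side: side in',round(yawof(im,s(105,158),s(375,80),.052,p,hw=2.5)[0],4),'back in',round(yawof(im,s(582,220),s(395,84),.052,p,hw=2.5)[0]-np.pi/2,4))
```

```text
scene back inner [np.float64(-0.1973), np.float64(-0.2066), np.float64(-0.1838)]
scene back outer -0.1717 end+rail outer lower 0.0673
scene side in/out -0.1802 -0.1888
scene back inner [np.float64(-0.1761), np.float64(-0.1852), np.float64(-0.1771)]
scene back outer -0.1781 end+rail outer lower 0.1908
scene side in/out -0.1822 -0.1888
side: side in -0.1837 back in -0.1804
side: side in -0.1843 back in -0.1804
before side: side in -0.1222 back in -0.1801
```

```bash
python3 -c "
from plant import *
print(finish_job())"
```

```text
the job is handed in; nothing more can be done
None
```

I carried out the whole task and handed it in at about 21 s on the robot's clock; no verdict was reported.

**Pick-up:** I took the blue square from the mat by its brace. The purple look-alike was left alone.

**Pressing home:** I slid the square along the back rail and pushed the side rail out with the square only. It took about 4.5–5 N to move the rail. Friction on the side rail briefly held the square about 2 mm off the back rail. I eased off, reseated it, and pressed again.

**Hold:** The square then stayed still on both rails for about 2.7 s. Tool-measured force was about 3–6 N on the back rail and 7–9 N on the side rail. In the first second part of the back-rail force may have been friction; for the last 1.8 s it was clear contact. I saw no gap in the wrist or scene pictures.

**Last checks:**

| Check | Result |
|---|---|
| Side rail against back rail, side camera | 0.004 rad out of square (limit 0.012) |
| Side rail against back rail, scene camera | mostly within 0.01 rad, but its edge fits scatter: back rail read -0.17 to -0.21 rad, side rail -0.18 to -0.19 |
| Square on the mat | looks flat in the pictures; released within about 2 mm of the mat's centre |
| Gripper | open and clear, about 18 cm above the square |
| Glue, tape, screwdriver | look unmoved in the pictures |

**Tool tilt:** the tool's tilt crept up to about 0.04 rad while pressing. The square's own tilt was not measured separately, but it looked flat in the side view, and the limit is 0.06 rad.

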